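# Open the reader's guard, load the test cartridges, close the interlock and start the run

### The job

Lift the clear guard off the cartridge reader and stand it upright on the blue-grey bench pad, then lift every test cartridge straight up out of the black rack and stand each one, right way up, fully home in a slot of the reader. Put the guard back over them so that its steel tongue goes straight down into the interlock switch and the guard sits flat on the deck, and only then press the start button down and let it go. Keep the cartridges upright and leave the other things on the bench where they are.

Things in the scene. Friction and masses are not known exactly. Their poses are not given: they have to be found in the camera images.
- cartridge0: One of up to four alike flat white plastic test cartridges (two to four are present; an absent one reads None), 70 g: a slab 10 mm thick (its x), 62 mm wide (its y), 100 mm tall (its z). Origin at the centre of its lower edge. Both faces are alike, so either may face either way, but z must stay up. It is gripped across its 10 mm thickness at the top edge.
- cartridge1: One of up to four alike flat white plastic test cartridges (two to four are present; an absent one reads None), 70 g: a slab 10 mm thick (its x), 62 mm wide (its y), 100 mm tall (its z). Origin at the centre of its lower edge. Both faces are alike, so either may face either way, but z must stay up. It is gripped across its 10 mm thickness at the top edge.
- cartridge2: One of up to four alike flat white plastic test cartridges (two to four are present; an absent one reads None), 70 g: a slab 10 mm thick (its x), 62 mm wide (its y), 100 mm tall (its z). Origin at the centre of its lower edge. Both faces are alike, so either may face either way, but z must stay up. It is gripped across its 10 mm thickness at the top edge.
- cartridge3: One of up to four alike flat white plastic test cartridges (two to four are present; an absent one reads None), 70 g: a slab 10 mm thick (its x), 62 mm wide (its y), 100 mm tall (its z). Origin at the centre of its lower edge. Both faces are alike, so either may face either way, but z must stay up. It is gripped across its 10 mm thickness at the top edge.
- rack: Fixed black slotted rack, 204 (x) by 92 (y) by 72 mm high; origin at the centre of its underside. Slots at x = -69, -23, 23, 69 mm, y = 0, one upright cartridge in each, thickness along x, guided at both side edges by 13 mm grooves down to the rack floor 8 mm up; the middle is open. A cartridge stands 36 mm above the rack and must rise 64 mm to be clear.
- reader: Fixed bench cartridge reader, a grey and white block 250 (x) by 280 (y) by 60 mm high; origin at the centre of its underside, z up. Its front, with switch and start button, is -x. Four slots in a row along y. The fitted guard has its origin at x = 0, y = 0, z = 60 mm in this frame, its axes along the reader's (the same way round).
- slot0 (a point): Mouth centre of reader slot 0, on the deck 60 mm above the bench, at reader x = 0, y = -69 mm; axes as the reader's. 66 mm long (x), 13 mm wide (y), 45 mm deep, 3 mm bevelled mouth. A cartridge stands in it with its thickness along the reader's y; home, its lower edge is 15 mm above the bench and 55 mm of it stands out. Any cartridge fits any slot.
- slot1 (a point): Mouth centre of reader slot 1, on the deck 60 mm above the bench, at reader x = 0, y = -23 mm; axes as the reader's. 66 mm long (x), 13 mm wide (y), 45 mm deep, 3 mm bevelled mouth. A cartridge stands in it with its thickness along the reader's y; home, its lower edge is 15 mm above the bench and 55 mm of it stands out. Any cartridge fits any slot.
- slot2 (a point): Mouth centre of reader slot 2, on the deck 60 mm above the bench, at reader x = 0, y = 23 mm; axes as the reader's. 66 mm long (x), 13 mm wide (y), 45 mm deep, 3 mm bevelled mouth. A cartridge stands in it with its thickness along the reader's y; home, its lower edge is 15 mm above the bench and 55 mm of it stands out. Any cartridge fits any slot.
- slot3 (a point): Mouth centre of reader slot 3, on the deck 60 mm above the bench, at reader x = 0, y = 69 mm; axes as the reader's. 66 mm long (x), 13 mm wide (y), 45 mm deep, 3 mm bevelled mouth. A cartridge stands in it with its thickness along the reader's y; home, its lower edge is 15 mm above the bench and 55 mm of it stands out. Any cartridge fits any slot.
- guard: Loose clear plastic guard, 0.4 kg: a box open below, 94 (x) by 176 (y) by 70 mm high, 3 mm walls, 67 mm high inside, at first fitted on the reader. Black D-handle on top along its y; on its -x side a steel bracket carries the tongue. Origin: centre of its lower rim, z up. Centre of mass under the handle's middle within 4 mm.
- pad: Fixed flat blue-grey absorbent pad on the bench, 230 by 230 mm, 3 mm thick, on one side of the reader, with the rack on the other (either may be left). Origin: centre of its underside.
- guard_handle (a point): Middle of the guard's handle bar, 97 mm above the guard's lower rim. The bar is 12 mm thick (guard x), 14 mm high and 100 mm long (guard y), with 20 mm free below it.
- tongue_tip (a point): Middle of the lower end of the steel tongue, at x = -70, y = 0, z = 16 mm in the guard's frame. The tongue is 4 mm thick (guard x), 16 mm wide (guard y), and hangs straight down 34 mm below its bracket, whose outer end is at guard x = -75 mm.
- switch_slot (a point): Mouth centre of the slot in the top of the interlock switch, a black block 34 (x) by 44 (y) by 44 mm high on the reader's deck at reader x = -70, y = 0; the mouth is 104 mm above the bench. Axes as the reader's. Slot 6.5 mm (x) by 19 mm (y), 32 mm deep, 3 mm bevelled mouth. With the guard flat on the deck the tongue's end is 28 mm below the mouth.
- start (a joint): Start button at reader x = -75, y = -105 mm, a steel push button 28 mm across, pressed straight down: 0 is released, 0.006 (m) fully down, which takes about 5 N; it springs back. It starts the run only with the guard closed.
- start_top (a point): Centre of the start button's top face, 82 mm above the bench when released.
- tube_rack: Bystander: loose rack of sample tubes, 55 (x) by 150 (y) by 90 mm high, behind the reader. Origin: centre of the underside.
- reagent_bottle: Bystander: white reagent jar, 60 mm across, 130 mm high, behind the reader. Origin: centre of the underside.
- timer: Bystander: flat bench timer, 55 (x) by 75 (y) by 22 mm, off the back right corner of the reader. Origin: centre of the underside.
There are look-alikes about, which are no part of the job. What is shaped like the cartridge3 but green or yellow is not meant.

How it is judged:
On the way, in this order (a step that is already met when the one before it is completed fails the run):
1. the guard stands upright on the bench pad and is let go (z of guard in the frame of pad below 0.008 m and x of guard in the frame of pad between -0.07 and 0.07 m and y of guard in the frame of pad between -0.07 and 0.07 m and angle between guard's own z axis and vertical below 0.1 rad and contact force between guard and the fingers below 0.5 N), for 0.2 s.
2. every cartridge stands fully home in a reader slot and is let go (z of cartridge0 in the frame of reader between 0.012 and 0.019 m and x of cartridge0 in the frame of reader between -0.012 and 0.012 m and y of cartridge0 in the frame of reader between -0.085 and 0.085 m and angle between each of cartridge0, cartridge1, cartridge2, cartridge3's own z axis and vertical below 0.12 rad and z of cartridge1 in the frame of reader between 0.012 and 0.019 m and x of cartridge1 in the frame of reader between -0.012 and 0.012 m and y of cartridge1 in the frame of reader between -0.085 and 0.085 m and z of cartridge2 in the frame of reader between 0.012 and 0.019 m and x of cartridge2 in the frame of reader between -0.012 and 0.012 m and y of cartridge2 in the frame of reader between -0.085 and 0.085 m and z of cartridge3 in the frame of reader between 0.012 and 0.019 m and x of cartridge3 in the frame of reader between -0.012 and 0.012 m and y of cartridge3 in the frame of reader between -0.085 and 0.085 m and contact force between each of cartridge0, cartridge1, cartridge2, cartridge3 and the fingers below 0.5 N), for 0.2 s.
3. the guard is on, its tongue fully home in the interlock switch, and let go, with the cartridges home (z of cartridge0 in the frame of reader between 0.012 and 0.019 m and x of cartridge0 in the frame of reader between -0.012 and 0.012 m and y of cartridge0 in the frame of reader between -0.085 and 0.085 m and angle between each of cartridge0, cartridge1, cartridge2, cartridge3's own z axis and vertical below 0.12 rad and z of cartridge1 in the frame of reader between 0.012 and 0.019 m and x of cartridge1 in the frame of reader between -0.012 and 0.012 m and y of cartridge1 in the frame of reader between -0.085 and 0.085 m and z of cartridge2 in the frame of reader between 0.012 and 0.019 m and x of cartridge2 in the frame of reader between -0.012 and 0.012 m and y of cartridge2 in the frame of reader between -0.085 and 0.085 m and z of cartridge3 in the frame of reader between 0.012 and 0.019 m and x of cartridge3 in the frame of reader between -0.012 and 0.012 m and y of cartridge3 in the frame of reader between -0.085 and 0.085 m and z of tongue_tip in the frame of switch_slot below -0.025 m and x of tongue_tip in the frame of switch_slot between -0.005 and 0.005 m and y of tongue_tip in the frame of switch_slot between -0.006 and 0.006 m and angle between guard's own z axis and vertical below 0.05 rad and angle between the x axis of guard and the x axis of reader, either way round below 0.12 rad and contact force between guard and the fingers below 0.5 N and value of joint start below 0.002 m), for 0.3 s.
4. the start button is pressed down with the guard closed (value of joint start above 0.0042 m and z of tongue_tip in the frame of switch_slot below -0.025 m and x of tongue_tip in the frame of switch_slot between -0.005 and 0.005 m and y of tongue_tip in the frame of switch_slot between -0.006 and 0.006 m and angle between guard's own z axis and vertical below 0.05 rad and angle between the x axis of guard and the x axis of reader, either way round below 0.12 rad), for 0.03 s.
At the end, for the whole second after the job is handed in: Every cartridge present upright (0.12 rad) in a reader slot, lower edge within 4 mm of the slot floor; guard level (0.05 rad), square to the reader (0.12 rad), tongue at least 25 mm deep in the switch slot; start button pressed with the guard closed and released again; all let go and at rest (z of cartridge0 in the frame of reader between 0.012 and 0.019 m and x of cartridge0 in the frame of reader between -0.012 and 0.012 m and y of cartridge0 in the frame of reader between -0.085 and 0.085 m and angle between each of cartridge0, cartridge1, cartridge2, cartridge3's own z axis and vertical below 0.12 rad and z of cartridge1 in the frame of reader between 0.012 and 0.019 m and x of cartridge1 in the frame of reader between -0.012 and 0.012 m and y of cartridge1 in the frame of reader between -0.085 and 0.085 m and z of cartridge2 in the frame of reader between 0.012 and 0.019 m and x of cartridge2 in the frame of reader between -0.012 and 0.012 m and y of cartridge2 in the frame of reader between -0.085 and 0.085 m and z of cartridge3 in the frame of reader between 0.012 and 0.019 m and x of cartridge3 in the frame of reader between -0.012 and 0.012 m and y of cartridge3 in the frame of reader between -0.085 and 0.085 m and z of tongue_tip in the frame of switch_slot below -0.025 m and x of tongue_tip in the frame of switch_slot between -0.005 and 0.005 m and y of tongue_tip in the frame of switch_slot between -0.006 and 0.006 m and angle between guard's own z axis and vertical below 0.05 rad and angle between the x axis of guard and the x axis of reader, either way round below 0.12 rad and value of joint start below 0.002 m and linear speed of guard below 0.02 m/s); the robot touches nothing.
It fails at once if the start button is pressed while the guard's tongue is not home in the switch (value of joint start above 0.003 m and not (z of tongue_tip in the frame of switch_slot below -0.025 m and x of tongue_tip in the frame of switch_slot between -0.005 and 0.005 m and y of tongue_tip in the frame of switch_slot between -0.006 and 0.006 m and angle between guard's own z axis and vertical below 0.05 rad and angle between the x axis of guard and the x axis of reader, either way round below 0.12 rad)).
It fails at once if a cartridge is tipped over or carried far out of upright (angle between any of cartridge0, cartridge1, cartridge2, cartridge3's own z axis and vertical above 0.7 rad).
It fails at once if the tube rack is shoved aside or knocked over (distance of tube_rack from where it was at the start of the episode above 0.03 m or angle between tube_rack's own z axis and vertical above 0.4 rad).
It fails at once if the reagent bottle is shoved aside or knocked over (distance of reagent_bottle from where it was at the start of the episode above 0.03 m or angle between reagent_bottle's own z axis and vertical above 0.4 rad).
It fails at once if the timer is shoved aside or knocked over (distance of timer from where it was at the start of the episode above 0.03 m or angle between timer's own z axis and vertical above 0.4 rad).
Of cartridge0, cartridge1, cartridge2, cartridge3 only 2 to 4 are there at a start; the rules pass over those that are not, and their reading is None.
At some moment in a run one of guard may be knocked a few centimetres aside while the robot is not near it.
It also fails if it takes over 210 s, if anything falls off the work surface, if the arm or the gripper's body presses on something with over 40 N, if the wrist force passes 120 N, or if a joint passes its speed limit or range.

### The arm

A 6-joint arm with a two-finger parallel gripper is mounted at the origin on the work surface. World frame = base frame: x ahead of the robot, y to its left, z up, the work surface at z = 0. Lengths are in m, angles in rad, forces in N, time in s.
With the tool pointing down it reaches from about 0.275 to 0.725 m from the base axis. Payload 15.9 kg.
Tool frame: the origin (TCP) lies on the centre line of the jaws, within the pads' length; the fingertips stand finger_overhang ahead of it and the grasp point (between the pads) is the TCP (finger_overhang is the distance from the TCP to the fingertips, in m); z points along the fingers, y is the direction in which the jaws open and shut (so a half turn about z gives the same grasp; the last joint's range is limited). The gripper opens to 85 mm and grips with 20 to 120 N. Pads are 22 mm wide; open, the fingers measure 114 mm over their backs; the gripper's body (76 mm by 85 mm) begins 54 mm behind the grasp point. The pads swing forward as they close: fully open they stand 13 mm farther back than shut.
Start: joints at [1.186, 0.213, -0.034, 1.323, 0, 1.571], TCP at [0.188, 0.463, 0.217] pointing down, gripper open.
Joint ranges: [-2.98, 2.98], [-0.74, 1.72], [-1.14, 1.35], [-2.1, 2.04], [-1.57, 1.44], [-3.14, 3.14]. Speed limits (rad/s): [1.89, 1.89, 2.39, 2.57, 3.14, 3.14].

### API

Orientations are given as a unit quaternion [x, y, z, w].
In Python, from plant import * gives the robot as it stands.
- The arm moves only by the tool play_rows, never from a script. Its argument "commands" is a list of rows, each a list of 7 numbers: the shift along the world's x, y, z in m, then the turn, a rotation vector about the world's x, y, z in degrees, then the finger opening in m, from 0 to 0.0854. A call has 1 to 5 rows; each row is the pose to reach, as a shift and turn from the pose commanded when the call began; what a row does not reach only later rows make up. A row lasts 1/8 s, in which the tool goes at most 62.5 mm and 10.7 degrees, less where a joint would pass 70% of its speed; a pose out of reach is approached as far as the arm can. A call with a gripper value outside its range is refused whole. The fingers move at their own pace and stop on an object; "squeeze" is the grip in N (left out, the last holds). Time passes only in rows, so rows that repeat a pose let the fingers close. It gives the time, the measured TCP pose, the force and the opening at its end, in the units of the state.
- get_obs(): the state, without advancing time (a new reading comes with each control period).
- grab_frame(name): name is "scene" or "side" or "wrist"; returns the picture (384x512x3 uint8, red, green, blue); there is no depth.
- camera_info(name): a dict with "mtx" (3x3 intrinsics, pixels), "distortion" ([k1, k2, p1, p2, k3] as OpenCV has them; the pictures are not rectified), "origin" and "rotation" of the camera in the world; the wrist camera has in their place "tool_from_camera" (4x4, takes a point from camera to tool coordinates, whose origin is the TCP and whose axes are the flange's). Camera axes: x right, y down, z forward; pixel columns grow to the right and rows downward; lengths in m; the calibration is good to about 2 mm. A picture is of the moment at which its call begins: read the wrist's pose just before it. camera_info takes no time and is no camera call.
- sign_off(): hands the job in, once; it reports no verdict.
The state is a dict: "time_s": time; "joints": joint angles; "joint_vel": joint speeds; "tau": joint torques, N m; "tool_pos": TCP position; "eef_rot": TCP orientation; "wrist_force": force on the tool from outside, world axes, zero at the start; "moment": the same for the moment, N m; "grip_width": finger opening in m.
Only numpy, scipy, OpenCV 4.12 (cv2) and the standard library are available. Lean on these libraries where they do the work, as an engineer would, in place of code of your own. Each camera call takes 0.05 s, during which the arm holds its last target. There are 200 camera calls.

## Working session

There is one attempt and no reset: what is moved stays moved. The work goes in short steps, Python scripts to look and compute and a tool call to move; the robot and the scene stay as the last step left them, time stands still between calls to the robot, and variables do not carry over. Pictures are saved under pics/ and viewed, about 12 in all and at most 16, crops included, and the job is handed in when it is done.

Besides the shell and the picture viewer there is one more tool, called as name(argument=value, ...) on one line, values as JSON. play_rows: Moves the arm, as the interface text tells. Its arguments: {"type":"object","properties":{"commands":{"type":"array","items":{"type":"array","items":{"type":"number"}}},"squeeze":{"type":"number"}},"required":["commands"]}

```bash
ls; mkdir -p pics; python3 - <<'E'
from plant import *
import cv2,json
print(get_obs())
for n in("scene","side","wrist"):
    im=grab_frame(n); cv2.imwrite(f"pics/{n}0.png",im[:,:,::-1]); print(n,camera_info(n))
E
```

```text
pics
{'time_s': 0.0, 'joints': array([ 1.18594948e+00,  2.13377458e-01, -3.50558775e-02,  1.32350103e+00,
        9.45305440e-06,  1.57080062e+00]), 'joint_vel': array([-0.00062539,  0.00142137,  0.00012742, -0.00211795, -0.00086337,
       -0.00117093]), 'tau': array([-3.91591559e-03, -6.86162996e+01,  4.87113798e+01,  1.74325914e-02,
       -4.87420186e-05, -6.46399712e-05]), 'tool_pos': array([0.18757186, 0.4630987 , 0.21690681]), 'eef_rot': array([ 1.91240227e-01,  9.81543097e-01, -5.57614482e-04, -1.13456457e-04]), 'wrist_force': array([-0.0534608 , -0.52523712,  0.06473247]), 'moment': array([-0.03343532,  0.0032224 ,  0.00417082]), 'grip_width': 0.08494110690956086}
scene {'mtx': array([[394.93803195,   0.        , 257.21339772],
       [  0.        , 394.93803195, 193.92286314],
       [  0.        ,   0.        ,   1.        ]]), 'distortion': array([-0.10500715,  0.        ,  0.        ,  0.        ,  0.        ]), 'origin': array([1.30951935, 0.65178906, 0.81803196]), 'rotation': array([ 0.36385698,  0.81681638, -0.40365731, -0.19359722])}
side {'mtx': array([[357.73899615
[... 269 characters left out ...]
06583]), 'rotation': array([-0.14201916,  0.90470043, -0.39670731,  0.0630159 ])}
wrist {'mtx': array([[320.15003071,   0.        , 253.15204152],
       [  0.        , 320.15003071, 191.61665116],
       [  0.        ,   0.        ,   1.        ]]), 'distortion': array([-0.06660675,  0.        ,  0.        ,  0.        ,  0.        ]), 'tool_from_camera': array([[ 9.85484893e-04, -9.46495617e-01, -3.22715161e-01,
         8.31375214e-02],
       [ 9.99999417e-01,  7.90583685e-04,  7.35014510e-04,
        -3.86912368e-04],
       [-4.40554671e-04, -3.22715698e-01,  9.46495845e-01,
        -1.57121961e-01],
       [ 0.00000000e+00,  0.00000000e+00,  0.00000000e+00,
         1.00000000e+00]])}
```

View pics/scene0.png

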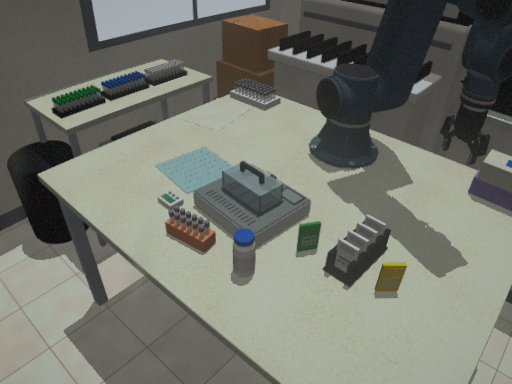

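View pics/side0.png

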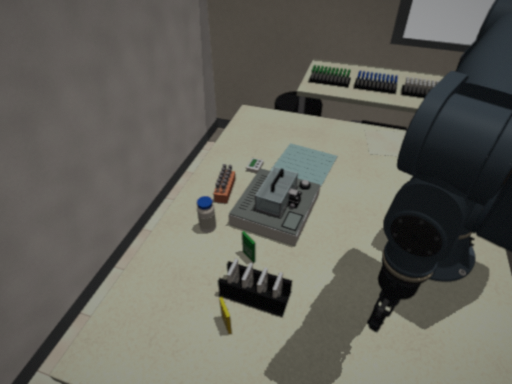

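```bash
python3 -c "
import plant;print([n for n in dir(plant) if n[0]!='_']);print(getattr(plant,'finger_overhang',None))"
```

```text
['IKError', 'camera_info', 'finger_overhang', 'get_obs', 'grab_frame', 'sign_off']
0.019
```

```bash
cat > h.py <<'E'
from plant import *
import numpy as np, cv2
from scipy.spatial.transform import Rotation as R
def cam(name, obs=None):
    c=camera_info(name)
    if name=="wrist":
        o=obs or get_obs(); T=np.eye(4); T[:3,:3]=R.from_quat(o["eef_rot"]).as_matrix(); T[:3,3]=o["tool_pos"]
        T=T@c["tool_from_camera"]
    else:
        T=np.eye(4); T[:3,:3]=R.from_quat(c["rotation"]).as_matrix(); T[:3,3]=c["origin"]
    return c["mtx"],c["distortion"],T
def ray(C,px):
    K,d,T=C; u=cv2.undistortPoints(np.array(px,float).reshape(-1,1,2),K,d).reshape(-1,2)
    D=np.c_[u,np.ones(len(u))]@T[:3,:3].T
    return T[:3,3],D
def onz(C,px,z):
    o,D=ray(C,px); return o+D*((z-o[2])/D[:,2])[:,None]
def proj(C,P):
    K,d,T=C; Ti=np.linalg.inv(T)
    return cv2.projectPoints(np.array(P,float).reshape(-1,1,3),cv2.Rodrigues(Ti[:3,:3])[0],Ti[:3,3],K,d)[0].reshape(-1,2)
def snap(tag,name="wrist",save=True):
    o=get_obs(); im=grab_frame(name)[:,:,::-1].copy(); cv2.imwrite(f"pics/{tag}.png",im)
    C=cam(name,o); np.savez(f"pics/{tag}.npz",K=C[0],d=C[1],T=C[2]); return im,C
def load(tag):
    z=np.load(f"pics/{tag}.npz"); return cv2.imread(f"pics/{tag}.png"),(z["K"],z["d"],z["T"])
E
python3 - <<'E'
from h import *
np.set_printoptions(precision=3,suppress=True)
C=cam("scene");S=cam("side")
print("handle",onz(C,[(252,170)],.157),onz(S,[(280,178)],.157))
print("reader corners",onz(C,[(195,190),(250,233),(308,203)],.06))
print("reader side corners",onz(S,[(231,219),(297,238),(320,185)],.06))
print("pad",onz(C,[(157,168),(198,149),(237,165),(194,189)],.003), onz(S,[(291,145),(337,156),(322,184),(274,170)],.003))
print("rack top",onz(S,[(220,280),(281,300),(291,280),(230,263)],.072))
print("carts",onz(S,[(235,263),(248,268),(263,274),(278,276)],.108))
print("yellow/green",onz(C,[(391,292),(308,250)],0), 'bottle',onz(C,[(244,270)],0),'timer',onz(C,[(171,203)],0),'tubes',onz(C,[(190,243)],0))
E
```

```text
handle [[ 0.556 -0.012  0.157]] [[ 0.542 -0.016  0.157]]
reader corners [[ 0.659 -0.165  0.06 ]
 [ 0.69   0.103  0.06 ]
 [ 0.465  0.143  0.06 ]]
reader side corners [[ 0.673  0.136  0.06 ]
 [ 0.435  0.151  0.06 ]
 [ 0.412 -0.137  0.06 ]]
pad [[ 0.615 -0.437  0.003]
 [ 0.416 -0.43   0.003]
 [ 0.394 -0.231  0.003]
 [ 0.609 -0.234  0.003]] [[ 0.598 -0.446  0.003]
 [ 0.38  -0.425  0.003]
 [ 0.41  -0.213  0.003]
 [ 0.622 -0.241  0.003]]
rack top [[0.611 0.387 0.072]
 [0.425 0.396 0.072]
 [0.414 0.324 0.072]
 [0.605 0.321 0.072]]
carts [[0.58  0.341 0.108]
 [0.538 0.346 0.108]
 [0.491 0.353 0.108]
 [0.449 0.346 0.108]]
yellow/green [[ 0.56   0.491  0.   ]
 [ 0.581  0.233 -0.   ]] bottle [[0.764 0.148 0.   ]] timer [[ 0.712 -0.234  0.   ]] tubes [[ 0.795 -0.042  0.   ]]
```

play_rows(commands=[[0.06, 0, 0.04, 0, 0, -10, 0.03], [0.12, 0, 0.09, 0, 0, -20, 0.03], [0.18, -0.02, 0.09, 0, 0, -30, 0.03], [0.24, -0.04, 0.09, 0, 0, -40, 0.03], [0.3, -0.06, 0.09, 0, 0, -50, 0.03]])

```text
time_s: 0.78
tool_pos: [0.4685, 0.4096, 0.3072]
eef_rot: [0.59, 0.807, 0.0, -0.0]
wrist_force: [0.2, 1.4, 0.2]
grip_width: 0.0298
```

play_rows(commands=[[0.02, 0, 0, 0, 0, -10, 0.03], [0.02, 0, 0, 0, 0, -18, 0.03], [0.02, 0, 0, 0, 0, -18, 0.03], [0.02, 0, 0, 0, 0, -18, 0.03]])

```text
time_s: 1.27
tool_pos: [0.4863, 0.4104, 0.3072]
eef_rot: [0.706, 0.708, -0.0, 0.0]
wrist_force: [0.6, -0.4, -0.4]
grip_width: 0.03
```

```bash
python3 - <<'E'
from h import *
o=get_obs();print(o['time_s'],o['tool_pos'],R.from_quat(o['eef_rot']).as_matrix()[:,1],o['grip_width'])
snap("rack1")
E
```

```text
1.275 [0.48633212 0.41042743 0.30717702] [ 9.99996082e-01  2.79867702e-03 -5.02947052e-05] 0.029966479469004978
```

View pics/rack1.png

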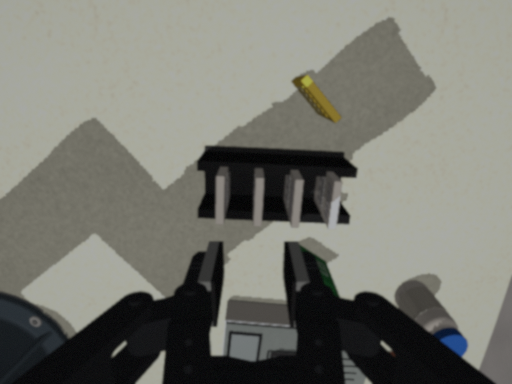

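```bash
python3 - <<'E'
from h import *
np.set_printoptions(precision=4,suppress=True)
im,C=load("rack1")
hsv=cv2.cvtColor(im,cv2.COLOR_BGR2HSV); print(im[190,205:345,:].max(1))
print(im[215,205:345,:].max(1))
crop=cv2.resize(im[135:235,190:370],None,fx=4.4,fy=4.4,interpolation=cv2.INTER_CUBIC); crop=cv2.convertScaleAbs(crop,alpha=1.6,beta=10);cv2.imwrite("pics/rack1c.png",crop)
E
```

```text
[ 61  26  19  15  15  16  17  17  20  38  74 109 129 136 137 138 138 134
 121  99  79  74  71  64  51  33  22  18  18  20  16  19  14  15  18  18
  16  16  15  16  15  18  18  18  16  18  21  31  54  83 110 129 136 138
 139 138 136 125  99  61  28  16  17  17  18  17  19  13  16  19  18  15
  15  15  20  16  15  19  31  48  62  67  65  69  74  68  63  67  80 105
 126 135 138 138 138 138 130 106  67  26  18  19  20  18  18  20  23  29
  35  48  63  72  72  67  64  61  59  65  77  77  70  65  61  58  60  62
  66  82 110 129 137 138 138 138 138 140 150 162 168 170]
[ 14  18  14  16  15  16  16  17  23  51  92 121 134 136 137 136 136 129
 111  81  53  30  19  18  17  17  16  14  16  14  11  15  16  17  17  16
  14  16  13  16  18  18  14  17  19  21  25  51  88 117 133 136 137 137
 136 130 110  73  33  19  20  17  17  18  17  19  16  19  17  16  18  18
  16  19  16  18  17  15  18  20  14  24  35  51  61  70  90 113 130 136
 137 137 136 130 110  73  36  23  22  23  26  28  28  30  29  30  28  29
  28  28  29  27  28  29  29  43  63  77  83  82  75  75  84  96 125 152
 167 172 172 173 172 162 131  85  42  25  23  21  23  19]
```

View pics/rack1c.png

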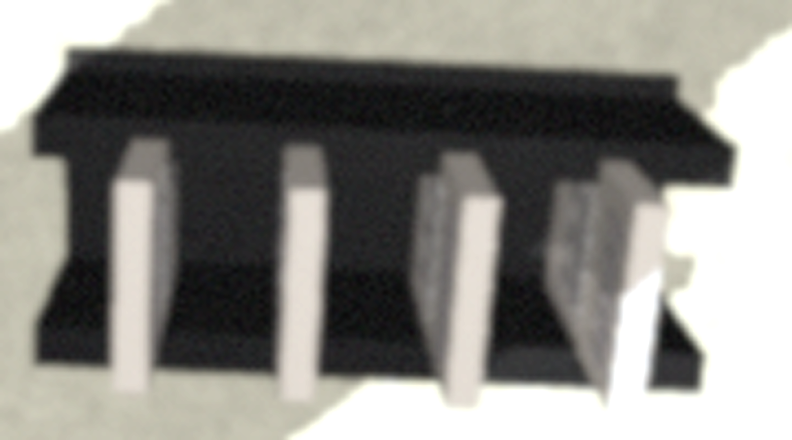

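```bash
python3 - <<'E'
from h import *
np.set_printoptions(precision=4,suppress=True)
im,C=load("rack1")
Q=dict(A=[(114,180),(154,180),(150,391),(112,391)],B=[(287,187),(328,187),(313,400),(279,400)],C=[(459,195),(501,195),(479,405),(444,405)],D=[(631,202),(666,205),(645,407),(608,405)])
for k,q in Q.items():
    p=onz(C,np.array(q)/4.4-.5+.5/4.4+[190,135],.108)[:,:2]
    a=(p[0]+p[1])/2;b=(p[2]+p[3])/2
    print(k,p.mean(0),"len",np.linalg.norm(a-b),"yaw",np.degrees(np.arctan2(*(b-a)[::1]))-0, np.linalg.norm(p[0]-p[1]))
r=onz(C,np.array([(35,152),(732,185),(37,362),(700,388)])/4.4+[189.6,134.6],.072)[:,:2]
print("rack",r,r.mean(0))
E
```

```text
A [0.4467 0.361 ] len 0.06078117417605338 yaw -177.50131005270276 0.010534706015502219
B [0.4924 0.3589] len 0.061547746625074666 yaw -177.61602460085885 0.010792283213440366
C [0.5382 0.3572] len 0.06092607634237755 yaw -178.03461754378625 0.01111835837561139
D [0.5839 0.356 ] len 0.059032963952243785 yaw -179.1456665734293 0.009478700743079813
rack [[0.4159 0.3894]
 [0.6183 0.3804]
 [0.413  0.3237]
 [0.6154 0.3157]] [0.5157 0.3523]
```

play_rows(commands=[[0.01, -0.06, 0.02, 0, 0, 0, 0.03], [0.02, -0.12, 0.04, 0, 0, 0, 0.03], [0.03, -0.18, 0.05, 0, 0, 0, 0.03], [0.04, -0.24, 0.05, 0, 0, 0, 0.03], [0.04, -0.3, 0.05, 0, 0, 0, 0.04]])

```text
time_s: 1.95
tool_pos: [0.5266, 0.1085, 0.3572]
eef_rot: [0.707, 0.708, 0.0, 0.0]
wrist_force: [0.3, 0.7, -0.5]
grip_width: 0.0399
```

play_rows(commands=[[0, -0.03, 0, 0, 0, 0, 0.04], [0, -0.03, 0, 0, 0, 0, 0.04], [0, -0.03, 0, 0, 0, 0, 0.04]])

```text
time_s: 2.33
tool_pos: [0.5265, 0.0809, 0.3573]
eef_rot: [0.707, 0.707, 0.0, 0.0]
wrist_force: [-0.2, -0.0, -0.1]
grip_width: 0.0401
```

```bash
python3 - <<'E'
from h import *
o=get_obs();print(o['time_s'],o['tool_pos'],R.from_quat(o['eef_rot']).as_matrix()[:,1],o['grip_width'])
im,_=snap("read1")
cv2.imwrite("pics/read1c.png",cv2.convertScaleAbs(cv2.resize(im,(800,600),interpolation=cv2.INTER_CUBIC),alpha=1.5))
E
```

```text
2.325 [0.52652388 0.08087682 0.3572861 ] [9.99999850e-01 4.73671934e-04 2.75897660e-04] 0.040074994338784566
```

View pics/read1c.png

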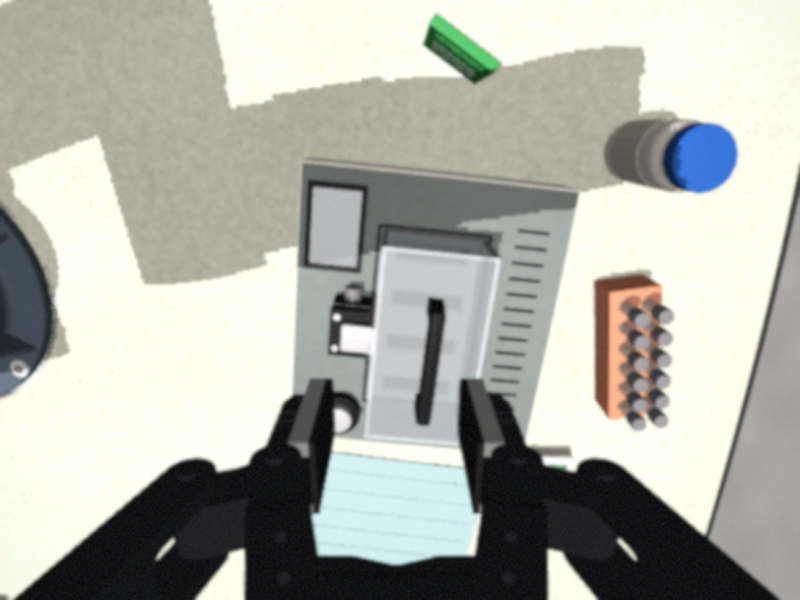

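```bash
python3 - <<'E'
from h import *
np.set_printoptions(precision=4,suppress=True)
im,C=load("read1")
f=lambda q,z: onz(C,(np.array(q,float)+.5)/1.5625-.5,z)[:,:2]
h=f([(436,302),(423,420)],.164); print("handle",h,h.mean(0),np.linalg.norm(h[0]-h[1]),np.degrees(np.arctan2(*(h[0]-h[1]))))
g=f([(384,249),(499,258),(366,438)],.130);print("guardtop",g,np.linalg.norm(g[0]-g[1]),np.linalg.norm(g[0]-g[2]))
c=f([(304,164),(577,191),(293,445),(526,447)],.06);print("deck",c,np.linalg.norm(c[0]-c[1]),np.degrees(np.arctan2(*(c[1]-c[0])[::-1])))
print("switch corners",f([(331,302),(330,353),],.104))
p=f([(330,453),(467,466)],.003);print("pad",p)
print(proj(C,[[.527,-.1,.08]])*1.5625)
E
```

```text
handle [[ 0.5564  0.0426]
 [ 0.5487 -0.0585]] [ 0.5526 -0.008 ] 0.10140957565047619 4.32085288644202
guardtop [[ 0.5172  0.0748]
 [ 0.6083  0.0678]
 [ 0.4999 -0.099 ]] 0.09128147086514746 0.17470419957727792
deck [[ 0.4452  0.1356]
 [ 0.6902  0.1129]
 [ 0.4163 -0.1564]
 [ 0.6674 -0.1588]] 0.24602427943135588 -5.278604406882528
switch corners [[ 0.4703  0.0217]
 [ 0.4673 -0.0269]]
pad [[ 0.4468 -0.2076]
 [ 0.6145 -0.2265]]
[[395.7694 409.4652]]
```

play_rows(commands=[[0.026, -0.05, -0.03, 0, 0, -5, 0.045], [0.026, -0.089, -0.08, 0, 0, -5, 0.045], [0.026, -0.089, -0.137, 0, 0, -5, 0.045], [0.026, -0.089, -0.137, 0, 0, -5, 0.045]])

```text
time_s: 2.88
tool_pos: [0.5493, -0.0079, 0.2162]
eef_rot: [0.737, 0.676, -0.003, -0.003]
wrist_force: [0.7, -0.0, 1.1]
grip_width: 0.0448
```

```bash
python3 - <<'E'
from h import *
o=get_obs();print(o['time_s'],o['tool_pos'],R.from_quat(o['eef_rot']).as_matrix()[:,1],o['grip_width'])
im,_=snap("hand1")
cv2.imwrite("pics/hand1c.png",cv2.convertScaleAbs(im,alpha=1.5))
E
```

```text
2.875 [ 0.5493343  -0.00792295  0.21624744] [ 0.99618096 -0.08684703 -0.00900517] 0.04475668766237111
```

View pics/hand1c.png

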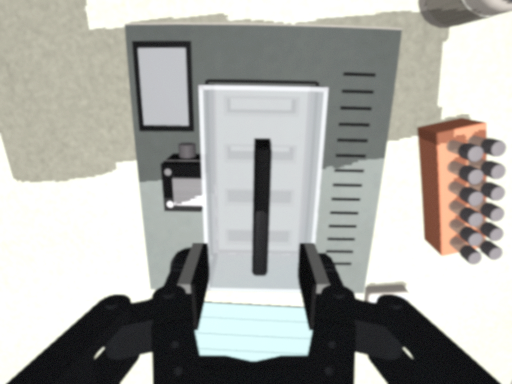

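```bash
python3 - <<'E'
from h import *
np.set_printoptions(precision=4,suppress=True)
im,C=load("hand1")
f=lambda q,z: onz(C,q,z)[:,:2]
h=f([(263,140),(260.5,273)],.164); print("handle",h,h.mean(0),np.linalg.norm(h[0]-h[1]),np.degrees(np.arctan2(*(h[0]-h[1]))))
c=f([(126.5,27),(400,31),(151,290),(364,294)],.06);print("deck",c,c.mean(0),np.linalg.norm(c[0]-c[1]),np.linalg.norm(c[0]-c[2]),np.degrees(np.arctan2(*(c[1]-c[0])[::-1])),np.degrees(np.arctan2(*(c[0]-c[2]))))
print("slots",f([(260.5,104.5),(260,152.5),(259,197)],.06))
o=get_obs();print(o['tool_pos'],o['eef_rot'])
E
```

```text
handle [[ 0.5594  0.0387]
 [ 0.5499 -0.062 ]] [ 0.5546 -0.0117] 0.10114939996369186 5.420490084674543
deck [[ 0.4451  0.1347]
 [ 0.6915  0.1103]
 [ 0.4155 -0.1438]
 [ 0.6649 -0.1694]] [ 0.5542 -0.017 ] 0.2476075801004693 0.2800550597730098 -5.663404863678244 6.065213138073286
slots [[ 0.5603  0.0548]
 [ 0.5562  0.0086]
 [ 0.5514 -0.0382]]
[ 0.5518 -0.0077  0.2202] [ 0.7371  0.6758 -0.0009 -0.0009]
```

play_rows(commands=[[0.002, -0.005, -0.025, 0, 0, -0.6, 0.045], [0.002, -0.005, -0.05, 0, 0, -0.6, 0.045], [0.002, -0.005, -0.063, 0, 0, -0.6, 0.045], [0.002, -0.005, -0.063, 0, 0, -0.6, 0.045], [0.002, -0.005, -0.063, 0, 0, -0.6, 0.045]], squeeze=50)

```text
time_s: 3.55
tool_pos: [0.5557, -0.0134, 0.1588]
eef_rot: [0.741, 0.672, 0.001, 0.001]
wrist_force: [0.3, 1.7, -0.3]
grip_width: 0.0448
```

play_rows(commands=[[0, 0, 0, 0, 0, 0, 0.0], [0, 0, 0, 0, 0, 0, 0.0], [0, 0, 0, 0, 0, 0, 0.0], [0, 0, 0, 0, 0, 0, 0.0], [0, 0, 0, 0, 0, 0, 0.0]])

```text
time_s: 4.18
tool_pos: [0.5546, -0.0137, 0.1571]
eef_rot: [0.741, 0.671, -0.0, -0.0]
wrist_force: [0.8, 0.3, -0.3]
grip_width: 0.0003
```

```bash
python3 - <<'E'
from h import *
o=get_obs();print(o['time_s'],o['tool_pos'],R.from_quat(o['eef_rot']).as_matrix()[:,1],o['grip_width'])
im,_=snap("hand2");im2,_=snap("hand2s","side");im3,_=snap("hand2c","scene")
b=cv2.resize(im3[120:260,180:330],(400,373));c=cv2.resize(im2[120:260,220:370],(400,373))
cv2.imwrite("pics/hand2v.png",cv2.convertScaleAbs(np.vstack([np.hstack([b,c])[:216+120],np.hstack([cv2.resize(im,(352,264)),np.zeros((264,448,3),np.uint8)])]),alpha=1.5))
E
```

```text
4.175 [ 0.55456971 -0.01366812  0.15709759] [ 9.95146469e-01 -9.84046975e-02 -1.41669891e-04] 0.0003022704750208551
```

View pics/hand2v.png

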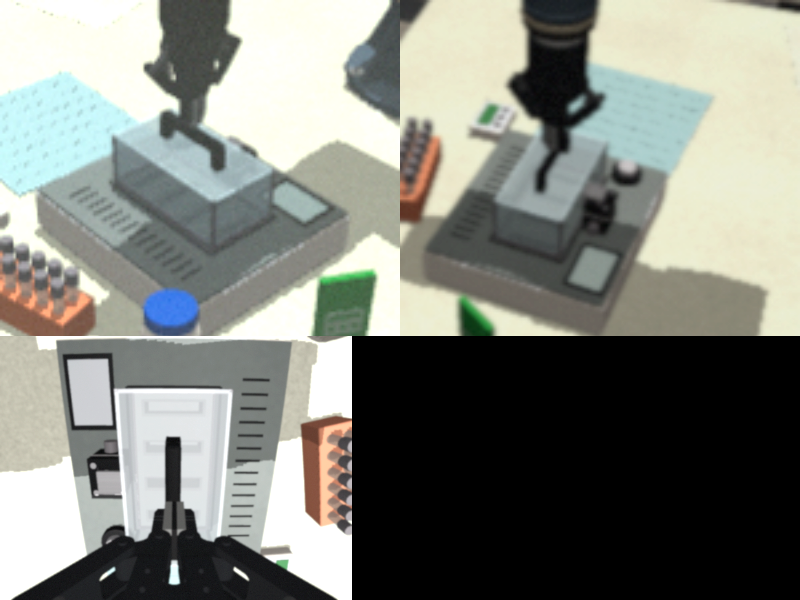

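```bash
python3 - <<'E'
from h import *
np.set_printoptions(precision=4,suppress=True)
out=[]
for t,n in(("hand2c","scene"),("hand2s","side")):
    im,C=load(t)
    p=proj(C,[[.5546,-.0137,.157],[.5546,-.0137,.138],[.5594,.038,.164],[.5499,-.062,.164],[.5546,-.012,.164]])
    print(n,p)
    x,y=p[0].astype(int); cr=im[y-40:y+40,x-40:x+40]; cr=cv2.resize(cr,(400,400),interpolation=cv2.INTER_CUBIC)
    for q,col in zip(p,[(0,0,255),(0,255,0),(255,0,0),(255,0,0),(255,0,255)]):
        c=((q-[x-40,y-40]+.5)*5).astype(int); cv2.circle(cr,tuple(int(v) for v in c),3,col,-1)
    out.append(cr)
cv2.imwrite("pics/hand2w.png",cv2.convertScaleAbs(np.hstack(out),alpha=1.6,beta=15))
E
```

```text
scene [[251.9471 169.5728]
 [251.8565 174.747 ]
 [263.8978 174.834 ]
 [241.4257 161.2219]
 [252.3981 167.8523]]
side [[276.4666 177.7074]
 [276.2646 181.8496]
 [271.112  185.1153]
 [281.4031 168.2499]
 [276.4121 176.4551]]
```

View pics/hand2w.png

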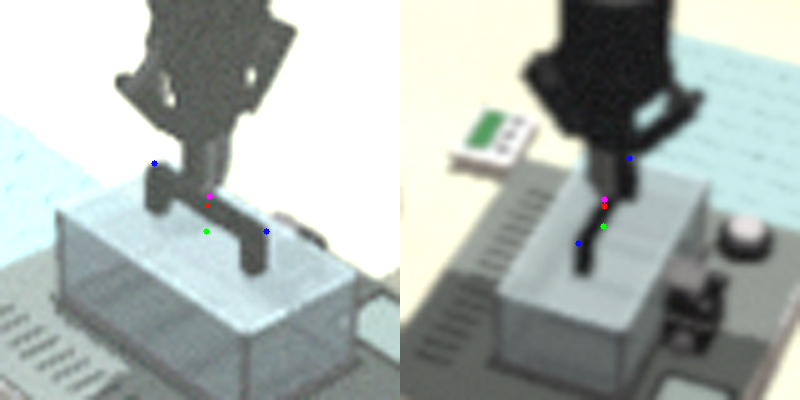

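```bash
python3 - <<'E'
from h import *
np.set_printoptions(precision=4,suppress=True)
im,C=load("hand2"); c=camera_info("wrist"); C=(C[0],C[1],np.array(c["tool_from_camera"]))
for dz in(-.02,-.01,0,.01,.019,.03): print(dz,proj(C,[[-.011,0,dz],[0,0,dz],[.011,0,dz]]).round(0).tolist())
cr=cv2.resize(im[140:340,180:330],(600,800)[::1]); cr=cv2.resize(im[150:300,180:330],(600,600),interpolation=cv2.INTER_CUBIC)
cv2.imwrite("pics/tip.png",cv2.convertScaleAbs(cr,alpha=2.2,beta=20))
E
```

```text
-0.02 [[253.0, 280.0], [253.0, 261.0], [253.0, 241.0]]
-0.01 [[253.0, 269.0], [253.0, 251.0], [253.0, 232.0]]
0 [[253.0, 260.0], [253.0, 242.0], [253.0, 224.0]]
0.01 [[253.0, 251.0], [253.0, 234.0], [253.0, 217.0]]
0.019 [[253.0, 244.0], [253.0, 227.0], [253.0, 211.0]]
0.03 [[253.0, 236.0], [253.0, 220.0], [253.0, 204.0]]
```

View pics/tip.png

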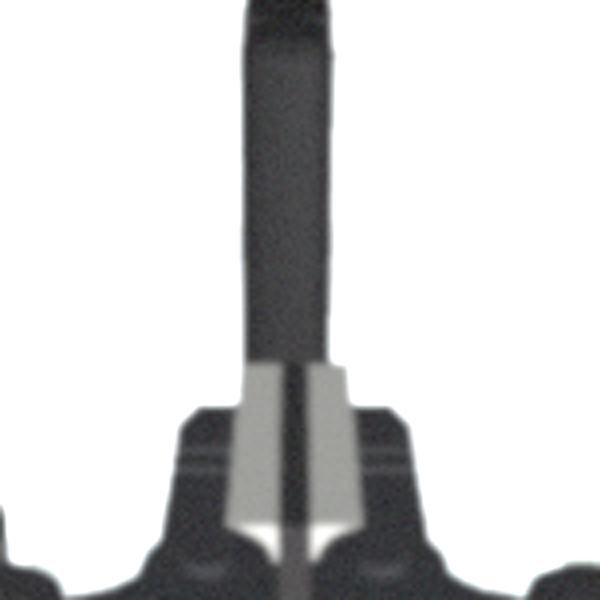

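play_rows(commands=[[0, 0, 0, 0, 0, 0, 0.045], [0, 0, 0, 0, 0, 0, 0.045], [0, 0, -0.01, 0, 0, 0, 0.045], [0, 0, -0.02, 0, 0, 0, 0.045], [0, 0, -0.028, 0, 0, 0, 0.045]])

```text
time_s: 4.95
tool_pos: [0.5543, -0.0137, 0.1281]
eef_rot: [0.741, 0.671, -0.0, -0.0]
wrist_force: [-0.1, 0.1, -0.2]
grip_width: 0.0452
```

play_rows(commands=[[0, 0, 0, 0, 0, 0, 0.045], [0, 0, 0, 0, 0, 0, 0.0], [0, 0, 0, 0, 0, 0, 0.0], [0, 0, 0, 0, 0, 0, 0.0], [0, 0, 0, 0, 0, 0, 0.0]])

```text
time_s: 5.58
tool_pos: [0.5546, -0.0136, 0.1293]
eef_rot: [0.741, 0.671, 0.0, 0.0]
wrist_force: [-2.3, -1.0, 2.9]
grip_width: 0.0109
```

```bash
python3 - <<'E'
from h import *
o=get_obs();print(o['time_s'],o['tool_pos'],o['wrist_force'],o['grip_width'])
out=[]
for t,n in(("hand3c","scene"),("hand3s","side")):
    im,C=snap(t,n)
    x,y=proj(C,[[.5546,-.0137,.157]])[0].astype(int)
    out.append(cv2.resize(im[y-40:y+40,x-40:x+40],(400,400),interpolation=cv2.INTER_CUBIC))
cv2.imwrite("pics/hand3w.png",cv2.convertScaleAbs(np.hstack(out),alpha=1.6,beta=15))
E
```

```text
5.575 [ 0.55457736 -0.01363916  0.12929964] [-2.30466926 -0.99225218  2.87312015] 0.01088496055851066
```

View pics/hand3w.png

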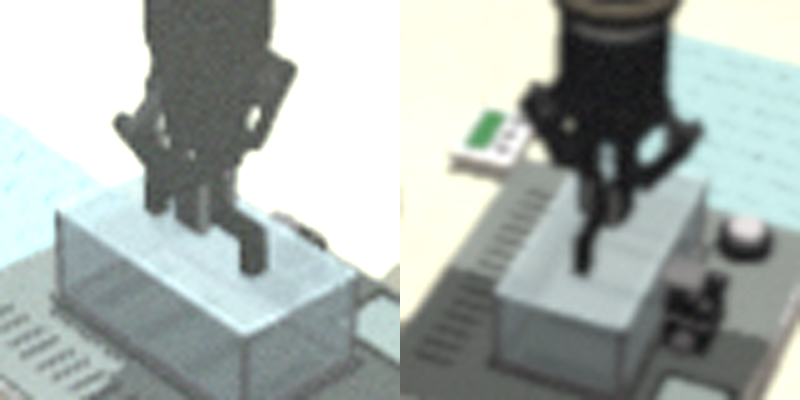

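play_rows(commands=[[0, 0, 0, 0, 0, 0, 0.0], [0, 0, 0.01, 0, 0, 0, 0.0], [0, 0, 0.025, 0, 0, 0, 0.0], [0, 0, 0.045, 0, 0, 0, 0.0], [0, 0, 0.07, 0, 0, 0, 0.0]], squeeze=80)

```text
time_s: 6.3
tool_pos: [0.5546, -0.0137, 0.2005]
eef_rot: [0.741, 0.671, 0.0, 0.0]
wrist_force: [-0.2, -0.8, -4.0]
grip_width: 0.0103
```

play_rows(commands=[[0, 0, 0.03, 0, 0, 0, 0.0], [0, 0, 0.05, 0, 0, 0, 0.0], [0, -0.02, 0.05, 0, 0, 0, 0.0], [-0.01, -0.06, 0.05, 0, 0, 0, 0.0], [-0.02, -0.1, 0.05, 0, 0, 0, 0.0]])

```text
time_s: 6.92
tool_pos: [0.534, -0.1154, 0.2488]
eef_rot: [0.741, 0.672, -0.0, -0.0]
wrist_force: [0.4, -0.9, -3.6]
grip_width: 0.0104
```

play_rows(commands=[[-0.006, -0.05, 0, 0, 0, 0, 0.0], [-0.012, -0.1, 0, 0, 0, 0, 0.0], [-0.018, -0.15, 0, 0, 0, 0, 0.0], [-0.026, -0.2, 0, 0, 0, 0, 0.0], [-0.026, -0.218, 0, 0, 0, 0, 0.0]])

```text
time_s: 7.55
tool_pos: [0.5071, -0.3349, 0.2485]
eef_rot: [0.742, 0.67, -0.0, -0.0]
wrist_force: [1.2, 0.6, -3.9]
grip_width: 0.0102
```

play_rows(commands=[[0, 0, -0.03, 0, 0, 0, 0.0], [0, 0, -0.07, 0, 0, 0, 0.0], [0, 0, -0.11, 0, 0, 0, 0.0], [0, 0, -0.14, 0, 0, 0, 0.0], [0, 0, -0.155, 0, 0, 0, 0.0]])

```text
time_s: 8.18
tool_pos: [0.5077, -0.3312, 0.0925]
eef_rot: [0.741, 0.671, -0.0, -0.001]
wrist_force: [-0.1, 0.6, -4.2]
grip_width: 0.0102
```

play_rows(commands=[[0, 0, -0.006, 0, 0, 0, 0.0], [0, 0, -0.012, 0, 0, 0, 0.0], [0, 0, -0.017, 0, 0, 0, 0.0], [0, 0, -0.02, 0, 0, 0, 0.0], [0, 0, -0.02, 0, 0, 0, 0.0]])

```text
time_s: 8.8
tool_pos: [0.5086, -0.3317, 0.0742]
eef_rot: [0.741, 0.671, -0.0, -0.0]
wrist_force: [0.8, 0.2, -3.6]
grip_width: 0.0101
```

```bash
python3 - <<'E'
from h import *
o=get_obs();print(o['time_s'],o['tool_pos'],o['wrist_force'],o['grip_width'])
a,_=snap("pad1c","scene");b,_=snap("pad1s","side")
cv2.imwrite("pics/pad1v.png",cv2.convertScaleAbs(np.hstack([cv2.resize(a[110:230,140:290],(400,320)),cv2.resize(b[110:230,230:380],(400,320))]),alpha=1.6))
E
```

```text
8.8 [ 0.5086194  -0.33165182  0.07417377] [ 0.77285994  0.23950968 -3.6300165 ] 0.010074072796538843
```

View pics/pad1v.png

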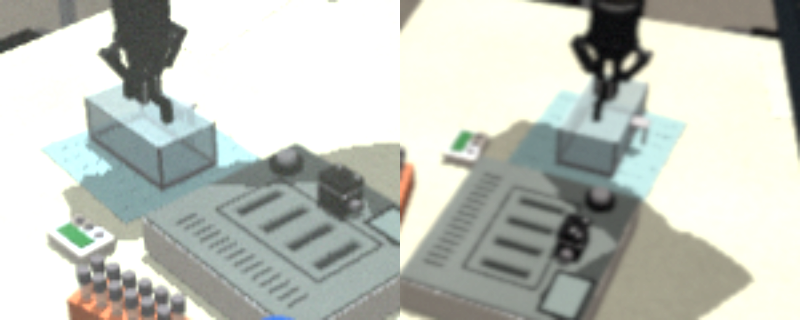

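Guard hangs just above the pad, on target. Lower to contact, let go, and rise.

play_rows(commands=[[0, 0, -0.001, 0, 0, 0, 0.0], [0, 0, -0.002, 0, 0, 0, 0.0], [0, 0, -0.003, 0, 0, 0, 0.0], [0, 0, -0.003, 0, 0, 0, 0.0]])

```text
time_s: 9.4
tool_pos: [0.5085, -0.3318, 0.0723]
eef_rot: [0.741, 0.671, -0.0, 0.0]
wrist_force: [-7.5, 2.9, 12.9]
grip_width: 0.0102
```

play_rows(commands=[[0, 0, 0, 0, 0, 0, 0.045], [0, 0, 0, 0, 0, 0, 0.045], [0, 0, 0, 0, 0, 0, 0.045], [0, 0, 0.03, 0, 0, 0, 0.045], [0, 0, 0.08, 0, 0, 0, 0.045]])

```text
time_s: 10.02
tool_pos: [0.5077, -0.3311, 0.1506]
eef_rot: [0.741, 0.671, -0.0, -0.002]
wrist_force: [0.6, -0.5, -0.0]
grip_width: 0.0452
```

play_rows(commands=[[0, 0, 0.06, 0, 0, 0, 0.03], [0, 0.05, 0.11, 0, 0, 0, 0.03], [0.01, 0.11, 0.11, 0, 0, 0, 0.03], [0.02, 0.17, 0.11, 0, 0, 0, 0.03], [0.03, 0.23, 0.11, 0, 0, 0, 0.03]])

```text
time_s: 10.65
tool_pos: [0.5386, -0.1008, 0.2614]
eef_rot: [0.741, 0.671, 0.0, 0.0]
wrist_force: [-0.1, -0.3, 0.3]
grip_width: 0.03
```

play_rows(commands=[[0.015, 0.05, 0, 0, 0, 0, 0.03], [0.015, 0.1, 0, 0, 0, 0, 0.03], [0.015, 0.1, 0, 0, 0, 0, 0.03], [0.015, 0.1, 0, 0, 0, 0, 0.03]])

```text
time_s: 11.15
tool_pos: [0.5535, -0.0028, 0.2612]
eef_rot: [0.741, 0.672, -0.0, 0.0]
wrist_force: [0.0, -0.5, 0.3]
grip_width: 0.0302
```

```bash
python3 - <<'E'
from h import *
o=get_obs();print(o['time_s'],o['tool_pos'],o['grip_width'])
a,_=snap("slots")
cv2.imwrite("pics/slotsv.png",cv2.convertScaleAbs(cv2.resize(a[:,100:420],(667,800))[:600],alpha=2.0,beta=10))
E
```

```text
11.15 [ 0.55348613 -0.00281249  0.26115834] 0.030180483797497912
```

View pics/slotsv.png

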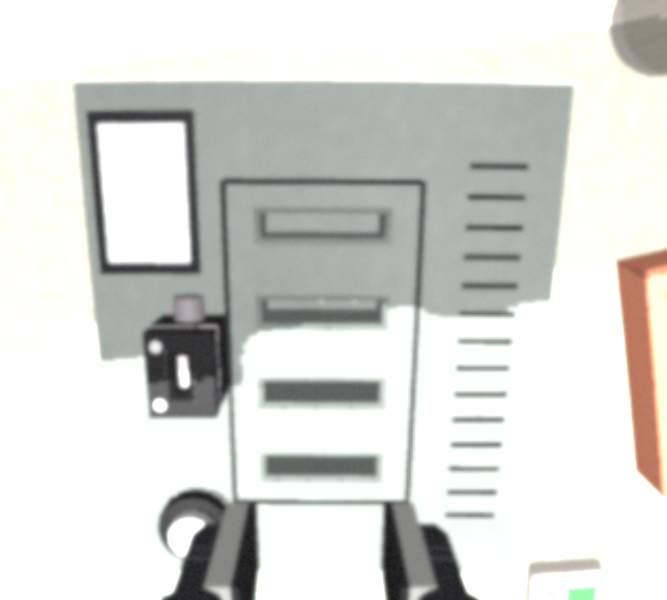

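```bash
python3 - <<'E'
from h import *
np.set_printoptions(precision=4,suppress=True)
im,C=load("slots")
f=lambda q,z: onz(C,(np.array(q,float)+.5)/[2.0844,2.0833]-.5+[100,0],z)[:,:2]
s=f([(323.5,223.5),(322,311),(322,391),(321.5,466.5)],.06)
o=f([(221,181),(425,183),(410,502),(236,500)],.06)
w=f([(183,372)],.104)[0]; b=f([(189,530)],.082)[0]
print(s,np.diff(s,axis=0)); print(o,o.mean(0),np.linalg.norm(o[0]-o[1]),np.linalg.norm(o[0]-o[3])); print(w,b)
# rigid fit to all points
L=np.array([(0,.069),(0,.023),(0,-.023),(0,-.069),(-.07,0),(-.075,-.105)]); M=np.vstack([s,w,b])
def kab(L,M):
    a,c=L.mean(0),M.mean(0);H=(L-a).T@(M-c);th=np.arctan2(H[0,1]-H[1,0],H[0,0]+H[1,1]);r=np.array([[np.cos(th),-np.sin(th)],[np.sin(th),np.cos(th)]])
    return th,c-r@a,(L-a)@r.T+c-M
for k in (4,5,6):
    th,t,e=kab(L[:k],M[:k]);print(np.degrees(th),t,e.round(4).tolist())
E
```

```text
[[ 0.561   0.0548]
 [ 0.5558  0.0087]
 [ 0.5514 -0.0369]
 [ 0.5467 -0.0833]] [[-0.0052 -0.0461]
 [-0.0044 -0.0455]
 [-0.0048 -0.0465]]
[[ 0.5106  0.0813]
 [ 0.615   0.0702]
 [ 0.5973 -0.1118]
 [ 0.4935 -0.1004]] [ 0.5541 -0.0152] 0.10495963149199174 0.18248620716510894
[ 0.4855 -0.0061] [ 0.4681 -0.1059]
-5.905863392617964 [ 0.5537 -0.0142] [[-0.0002, -0.0003], [0.0003, 0.0], [-0.0001, -0.0002], [-0.0, 0.0005]]
-6.130562768709478 [ 0.554  -0.0141] [[0.0003, -0.0002], [0.0007, 0.0001], [0.0001, -0.0001], [-0.0, 0.0007], [-0.0011, -0.0005]]
-6.759459059621329 [ 0.5541 -0.0136] [[0.0012, 0.0002], [0.001, 0.0006], [0.0, 0.0004], [-0.0006, 0.0012], [-0.0009, 0.0008], [-0.0008, -0.0032]]
```

play_rows(commands=[[-0.02, 0.06, 0, 0, 0, 1, 0.03], [-0.04, 0.12, 0, 0, 0, 2, 0.03], [-0.06, 0.18, 0, 0, 0, 3, 0.03], [-0.08, 0.24, 0, 0, 0, 3.5, 0.03], [-0.1, 0.3, 0, 0, 0, 3.5, 0.03]])

```text
time_s: 11.82
tool_pos: [0.4545, 0.2945, 0.2613]
eef_rot: [0.721, 0.693, 0.0, 0.0]
wrist_force: [1.3, -0.4, 0.6]
grip_width: 0.03
```

play_rows(commands=[[-0.007, 0.05, 0, 0, 0, 0, 0.03], [-0.007, 0.063, -0.03, 0, 0, 0, 0.03], [-0.007, 0.063, -0.08, 0, 0, 0, 0.03], [-0.007, 0.063, -0.12, 0, 0, 0, 0.03], [-0.007, 0.063, -0.12, 0, 0, 0, 0.03]])

```text
time_s: 12.45
tool_pos: [0.4469, 0.3548, 0.1389]
eef_rot: [0.721, 0.693, -0.002, -0.0]
wrist_force: [-0.1, -0.4, 1.5]
grip_width: 0.0301
```

```bash
python3 - <<'E'
from h import *
o=get_obs();print(o['time_s'],o['tool_pos'],R.from_quat(o['eef_rot']).as_matrix()[:,1],o['grip_width'])
a,_=snap("pickA")
cv2.imwrite("pics/pickAv.png",cv2.convertScaleAbs(a,alpha=1.8,beta=10))
E
```

```text
12.45 [0.44689873 0.35476901 0.13893469] [ 0.99922963 -0.03907704 -0.00362334] 0.030053461378911402
```

View pics/pickAv.png

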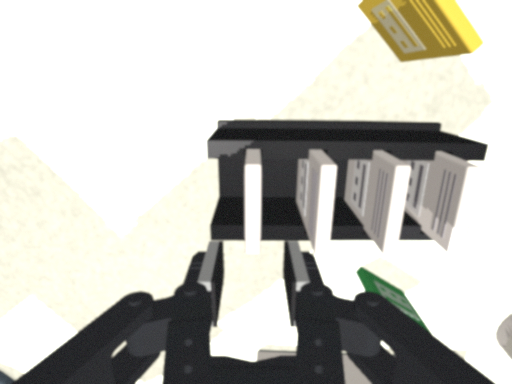

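```bash
python3 - <<'E'
from h import *
np.set_printoptions(precision=4,suppress=True)
im,C=load("pickA")
print(get_obs()['tool_pos'])
for z in(.108,): print(onz(C,[(246,253),(260,253),(253,160)],z))
print(im[140:270,253].max(1))
E
```

```text
[0.4479 0.3557 0.1412]
[[0.4411 0.3304 0.108 ]
 [0.4505 0.3301 0.108 ]
 [0.4482 0.3935 0.108 ]]
[ 27  34  33  30  27  29  29  31  52  77  91  95  95  95  95  95  95  96
  96  96  94  96  97 107 129 148 159 164 164 165 165 165 164 165 164 165
 164 165 165 164 164 164 165 164 164 164 165 165 164 165 164 164 165 165
 165 164 164 164 164 164 163 164 164 164 163 164 164 164 163 163 163 164
 163 163 164 163 163 163 163 163 163 163 163 163 163 163 163 163 163 163
 163 163 162 162 162 162 163 162 163 162 163 163 162 162 162 161 162 161
 161 161 161 162 160 154 144 139 139 140 140 140 142 141 140 139 140 140
 140 140 138 138]
```

play_rows(commands=[[-0.001, 0.0045, -0.03, 0, 0, 0, 0.03], [-0.001, 0.0045, -0.06, 0, 0, 0, 0.03], [-0.001, 0.0045, -0.071, 0, 0, 0, 0.03], [-0.001, 0.0045, -0.071, 0, 0, 0, 0.03], [-0.001, 0.0045, -0.071, 0, 0, 0, 0.03]], squeeze=40)

```text
time_s: 13.12
tool_pos: [0.4475, 0.3619, 0.0718]
eef_rot: [0.72, 0.694, 0.001, 0.0]
wrist_force: [-0.7, 0.0, 0.6]
grip_width: 0.0297
```

play_rows(commands=[[0, 0, 0, 0, 0, 0, 0.0], [0, 0, 0, 0, 0, 0, 0.0], [0, 0, 0, 0, 0, 0, 0.0], [0, 0, 0, 0, 0, 0, 0.0]])

```text
time_s: 13.62
tool_pos: [0.447, 0.3618, 0.0712]
eef_rot: [0.72, 0.694, 0.001, 0.0]
wrist_force: [-1.6, -0.9, 7.5]
grip_width: 0.0092
```

play_rows(commands=[[0, 0, 0.015, 0, 0, 0, 0.0], [0, 0, 0.04, 0, 0, 0, 0.0], [0, 0, 0.07, 0, 0, 0, 0.0], [0, 0, 0.1, 0, 0, 0, 0.0], [0, 0, 0.13, 0, 0, 0, 0.0]])

```text
time_s: 14.25
tool_pos: [0.4466, 0.3613, 0.2024]
eef_rot: [0.72, 0.694, 0.0, 0.0]
wrist_force: [0.8, 0.2, -0.6]
grip_width: 0.0088
```

play_rows(commands=[[0.02, -0.05, 0.01, 0, 0, 10, 0.0], [0.04, -0.11, 0.01, 0, 0, 20, 0.0], [0.06, -0.17, 0.01, 0, 0, 30, 0.0], [0.08, -0.23, 0.01, 0, 0, 40, 0.0], [0.09, -0.29, 0.01, 0, 0, 50, 0.0]])

```text
time_s: 14.88
tool_pos: [0.5341, 0.0875, 0.2113]
eef_rot: [0.367, 0.93, 0.0, 0.001]
wrist_force: [-0.0, -0.2, -0.3]
grip_width: 0.0092
```

play_rows(commands=[[0.003, -0.05, 0, 0, 0, 10, 0.0], [0.006, -0.1, 0, 0, 0, 20, 0.0], [0.008, -0.153, 0, 0, 0, 30, 0.0], [0.008, -0.153, 0, 0, 0, 36.2, 0.0], [0.008, -0.153, 0, 0, 0, 36.2, 0.0]])

```text
time_s: 15.5
tool_pos: [0.5416, -0.0642, 0.2111]
eef_rot: [0.063, 0.998, 0.0, 0.0]
wrist_force: [0.2, 0.6, -1.0]
grip_width: 0.0092
```

```bash
python3 - <<'E'
from h import *
for i in range(3): snap("carryA")
a,_=snap("carryA")
o=get_obs();print(o['time_s'],o['tool_pos'],R.from_quat(o['eef_rot']).as_matrix()[:,1],o['grip_width'],o['wrist_force'])
cv2.imwrite("pics/carryAv.png",cv2.convertScaleAbs(a,alpha=1.8,beta=10))
E
```

```text
15.7 [ 0.54157966 -0.06309332  0.2105224 ] [1.25511175e-01 9.92092206e-01 1.58339328e-05] 0.009280304147214978 [-0.39271051  0.04382616 -0.08825784]
```

View pics/carryAv.png

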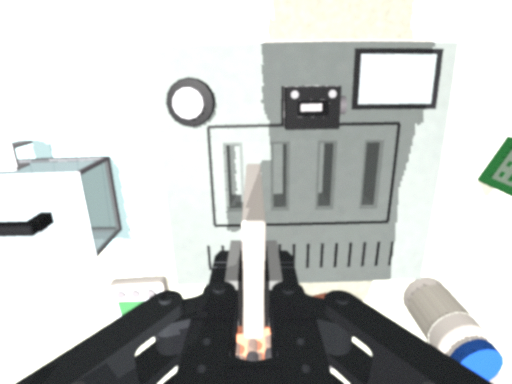

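play_rows(commands=[[0.0035, -0.0197, 0, 0, 0, 1.2, 0.0], [0.0035, -0.0197, -0.03, 0, 0, 1.2, 0.0], [0.0035, -0.0197, -0.06, 0, 0, 1.2, 0.0], [0.0035, -0.0197, -0.075, 0, 0, 1.2, 0.0], [0.0035, -0.0197, -0.075, 0, 0, 1.2, 0.0]])

```text
time_s: 16.32
tool_pos: [0.5446, -0.083, 0.1348]
eef_rot: [0.052, 0.999, 0.0, -0.001]
wrist_force: [0.1, -0.3, 0.5]
grip_width: 0.0091
```

```bash
python3 - <<'E'
from h import *
np.set_printoptions(precision=4,suppress=True)
a,C=snap("insA")
o=get_obs();print(o['time_s'],o['tool_pos'],R.from_quat(o['eef_rot']).as_matrix()[:,1],o['grip_width'],o['wrist_force'])
# expected pixels: slot ends (reader x=+-.033) and cart bottom ends
print("slot0 ends",proj(C,[[.5466-.0328,-.0828+.0034,.06],[.5466+.0328,-.0828-.0034,.06]]))
p=o['tool_pos'];b=p[2]-.0712+.008;print("cart bottom",proj(C,[[p[0]-.031,p[1]+.003,b],[p[0]+.031,p[1]-.003,b]]))
cv2.imwrite("pics/insAv.png",cv2.convertScaleAbs(cv2.resize(a[60:300,150:400],(750,720))[:600],alpha=1.8,beta=10))
E
```

```text
16.375 [ 0.5452 -0.0832  0.1357] [ 0.1038  0.9946 -0.    ] 0.009499135421382338 [-0.4126 -0.6601 -0.7213]
slot0 ends [[254.0135 157.3202]
 [253.9172 237.6564]]
cart bottom [[253.0148 161.8819]
 [253.5559 241.3657]]
```

View pics/insAv.png

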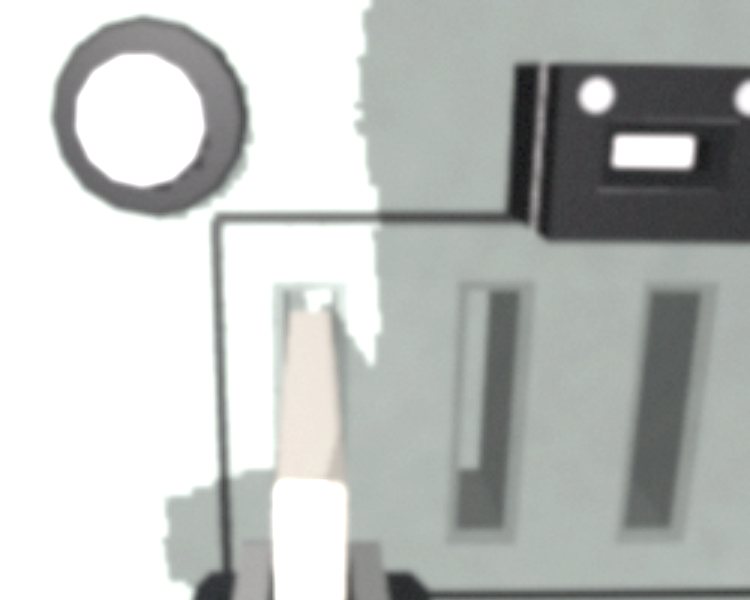

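play_rows(commands=[[0, 0, -0.01, 0, 0, 0, 0.0], [0, 0, -0.025, 0, 0, 0, 0.0], [0, 0, -0.04, 0, 0, 0, 0.0], [0, 0, -0.05, 0, 0, 0, 0.0], [0, 0, -0.056, 0, 0, 0, 0.0]])

```text
time_s: 17.0
tool_pos: [0.5447, -0.0834, 0.0783]
eef_rot: [0.052, 0.999, 0.0, -0.0]
wrist_force: [-0.8, 0.8, -0.5]
grip_width: 0.0092
```

play_rows(commands=[[0, 0, -0.001, 0, 0, 0, 0.0], [0, 0, -0.002, 0, 0, 0, 0.0], [0, 0, -0.002, 0, 0, 0, 0.03], [0, 0, -0.002, 0, 0, 0, 0.03], [0, 0, -0.002, 0, 0, 0, 0.03]])

```text
time_s: 17.62
tool_pos: [0.545, -0.0834, 0.0771]
eef_rot: [0.052, 0.999, 0.0, 0.0]
wrist_force: [0.6, -1.1, 0.4]
grip_width: 0.0301
```

play_rows(commands=[[0, 0, 0.05, 0, 0, 0, 0.03], [0, 0, 0.1, 0, 0, 0, 0.03], [0, 0.03, 0.14, 0, 0, -10, 0.03], [-0.005, 0.08, 0.14, 0, 0, -20, 0.03], [-0.01, 0.13, 0.14, 0, 0, -30, 0.03]])

```text
time_s: 18.25
tool_pos: [0.5351, 0.0478, 0.2176]
eef_rot: [0.312, 0.95, 0.0, 0.001]
wrist_force: [1.8, 1.5, 0.3]
grip_width: 0.0303
```

play_rows(commands=[[-0.005, 0.055, 0, 0, 0, -10, 0.03], [-0.015, 0.11, 0, 0, 0, -20, 0.03], [-0.025, 0.165, 0, 0, 0, -30, 0.03], [-0.035, 0.22, 0, 0, 0, -40, 0.03], [-0.042, 0.275, 0, 0, 0, -50, 0.03]])

```text
time_s: 18.88
tool_pos: [0.4924, 0.3234, 0.2173]
eef_rot: [0.684, 0.73, 0.0, 0.0]
wrist_force: [1.2, -0.2, -0.3]
grip_width: 0.03
```

play_rows(commands=[[0, 0.037, 0, 0, 0, -6.2, 0.03], [0, 0.037, 0, 0, 0, -6.2, 0.03], [0, 0.037, -0.03, 0, 0, -6.2, 0.03], [0, 0.037, -0.06, 0, 0, -6.2, 0.03], [0, 0.037, -0.06, 0, 0, -6.2, 0.03]])

```text
time_s: 19.5
tool_pos: [0.4921, 0.357, 0.1555]
eef_rot: [0.72, 0.694, -0.002, -0.0]
wrist_force: [-0.6, 0.4, 1.3]
grip_width: 0.0297
```

```bash
cat > chk.py <<'E'
from h import *
import sys
np.set_printoptions(precision=4,suppress=True)
a,C=snap(sys.argv[1])
o=get_obs();y=R.from_quat(o['eef_rot']).as_matrix()[:,1]
print(o['time_s'],o['tool_pos'],"yaw",np.degrees(np.arctan2(y[1],y[0])),o['grip_width'],o['wrist_force'])
E
cat > top.py <<'E'
# bright top-face bounds of the cartridge whose top is near the image column 253
from h import *
import sys
np.set_printoptions(precision=4,suppress=True)
im,C=load(sys.argv[1]); x,y=float(sys.argv[2]),float(sys.argv[3])
q=proj(C,[[x,y,.108]])[0]; print("expected centre px",q); v=im.max(2).astype(int)
r=int(q[1]); row=v[r,int(q[0])-25:int(q[0])+26]; print("row",r,int(q[0])-25,row.tolist())
c=int(q[0]); print("col",r-60,v[r-60:r+62,c].tolist())
E
python3 chk.py pickB; python3 top.py pickB .4924 .3591
```

```text
19.55 [0.4928 0.3576 0.1572] yaw -2.1589133239384406 0.030119877299945665 [-0.6159 -0.1996  0.4491]
expected centre px [253.6441 206.7174]
row 206 228 [12, 10, 11, 8, 12, 13, 14, 12, 12, 12, 13, 12, 10, 9, 9, 11, 18, 44, 84, 124, 151, 163, 167, 167, 168, 168, 168, 167, 168, 168, 167, 163, 148, 120, 77, 34, 17, 9, 15, 14, 10, 13, 9, 14, 12, 9, 10, 13, 12, 7, 10]
col 146 [32, 29, 33, 48, 72, 90, 96, 98, 99, 98, 98, 99, 98, 99, 100, 100, 101, 108, 128, 149, 162, 167, 168, 169, 169, 169, 169, 169, 168, 168, 168, 168, 169, 168, 169, 169, 169, 169, 168, 168, 169, 168, 168, 168, 168, 167, 168, 168, 168, 167, 168, 168, 168, 168, 168, 168, 168, 167, 168, 168, 168, 168, 167, 168, 168, 167, 167, 167, 167, 167, 167, 167, 167, 167, 167, 167, 166, 166, 166, 167, 167, 167, 167, 167, 166, 167, 167, 166, 167, 167, 166, 166, 167, 166, 167, 166, 165, 166, 166, 165, 163, 155, 147, 145, 145, 146, 145, 145, 143, 142, 142, 142, 141, 141, 142, 144, 144, 145, 145, 146, 145, 144]
```

play_rows(commands=[[0, 0.001, -0.04, 0, 0, 0, 0.03], [0, 0.001, -0.075, 0, 0, 0, 0.03], [0, 0.001, -0.086, 0, 0, 0, 0.03], [0, 0.001, -0.086, 0, 0, 0, 0.03], [0, 0.001, -0.086, 0, 0, 0, 0.03]])

```text
time_s: 20.18
tool_pos: [0.4939, 0.3601, 0.073]
eef_rot: [0.72, 0.694, 0.001, 0.0]
wrist_force: [0.1, 0.3, 0.4]
grip_width: 0.0299
```

play_rows(commands=[[0, 0, 0, 0, 0, 0, 0.0], [0, 0, 0, 0, 0, 0, 0.0], [0, 0, 0, 0, 0, 0, 0.0], [0, 0, 0, 0, 0, 0, 0.0]])

```text
time_s: 20.68
tool_pos: [0.4934, 0.36, 0.0724]
eef_rot: [0.72, 0.694, 0.001, -0.0]
wrist_force: [-2.3, -0.8, 9.4]
grip_width: 0.009
```

play_rows(commands=[[0, 0, 0.015, 0, 0, 0, 0.0], [0, 0, 0.04, 0, 0, 0, 0.0], [0, 0, 0.07, 0, 0, 0, 0.0], [0, 0, 0.1, 0, 0, 0, 0.0], [0, 0, 0.13, 0, 0, 0, 0.0]])

```text
time_s: 21.3
tool_pos: [0.493, 0.3595, 0.2034]
eef_rot: [0.72, 0.694, 0.0, 0.0]
wrist_force: [0.2, 0.6, -0.6]
grip_width: 0.0089
```

play_rows(commands=[[0.005, -0.03, 0.01, 0, 0, 10, 0.0], [0.015, -0.08, 0.01, 0, 0, 20, 0.0], [0.025, -0.13, 0.01, 0, 0, 30, 0.0], [0.035, -0.18, 0.01, 0, 0, 40, 0.0], [0.045, -0.23, 0.01, 0, 0, 50, 0.0]])

```text
time_s: 21.92
tool_pos: [0.5383, 0.128, 0.2125]
eef_rot: [0.357, 0.934, 0.0, 0.001]
wrist_force: [1.8, -0.6, -1.2]
grip_width: 0.0092
```

play_rows(commands=[[0.005, -0.05, 0, 0, 0, 10, 0.0], [0.01, -0.1, 0, 0, 0, 20, 0.0], [0.013, -0.15, 0, 0, 0, 30, 0.0], [0.013, -0.165, 0, 0, 0, 36.2, 0.0], [0.013, -0.165, 0, 0, 0, 36.2, 0.0]])

```text
time_s: 22.55
tool_pos: [0.5511, -0.0364, 0.2121]
eef_rot: [0.053, 0.999, -0.0, 0.0]
wrist_force: [-0.4, 0.6, -0.1]
grip_width: 0.009
```

```bash
python3 chk.py carryB
```

```text
22.6 [ 0.5511 -0.0355  0.212 ] yaw 83.86424091089958 0.008783849937786982 [-0.2016  0.0573 -1.7091]
```

play_rows(commands=[[0, -0.0015, -0.03, 0, 0, 0, 0.0], [0, -0.0015, -0.06, 0, 0, 0, 0.0], [0, -0.0015, -0.078, 0, 0, 0, 0.0], [0, -0.0015, -0.083, 0, 0, 0, 0.0], [0, -0.0015, -0.09, 0, 0, 0, 0.0]])

```text
time_s: 23.22
tool_pos: [0.5516, -0.0364, 0.1218]
eef_rot: [0.052, 0.999, 0.0, 0.001]
wrist_force: [0.4, -0.1, -0.3]
grip_width: 0.0089
```

play_rows(commands=[[0, 0, -0.01, 0, 0, 0, 0.0], [0, 0, -0.02, 0, 0, 0, 0.0], [0, 0, -0.032, 0, 0, 0, 0.0], [0, 0, -0.04, 0, 0, 0, 0.0], [0, 0, -0.042, 0, 0, 0, 0.0]])

```text
time_s: 23.85
tool_pos: [0.551, -0.037, 0.0793]
eef_rot: [0.052, 0.999, -0.0, 0.0]
wrist_force: [-9.9, 0.5, 29.4]
grip_width: 0.0095
```

play_rows(commands=[[0, 0, -0.001, 0, 0, 0, 0.0], [0, 0, -0.001, 0, 0, 0, 0.0], [0, 0, -0.001, 0, 0, 0, 0.03], [0, 0, -0.001, 0, 0, 0, 0.03], [0, 0, -0.001, 0, 0, 0, 0.03]])

```text
time_s: 24.48
tool_pos: [0.551, -0.0369, 0.0779]
eef_rot: [0.052, 0.999, -0.0, -0.0]
wrist_force: [-0.1, 0.1, -0.5]
grip_width: 0.0301
```

play_rows(commands=[[0, 0, 0.05, 0, 0, 0, 0.03], [0, 0, 0.1, 0, 0, 0, 0.03], [0, 0.03, 0.14, 0, 0, -10, 0.03], [-0.003, 0.08, 0.14, 0, 0, -20, 0.03], [-0.006, 0.13, 0.14, 0, 0, -30, 0.03]])

```text
time_s: 25.1
tool_pos: [0.5451, 0.0943, 0.2185]
eef_rot: [0.312, 0.95, 0.0, 0.0]
wrist_force: [1.4, 0.3, 0.5]
grip_width: 0.0303
```

play_rows(commands=[[0, 0.05, 0, 0, 0, -10, 0.03], [-0.002, 0.1, 0, 0, 0, -20, 0.03], [-0.004, 0.15, 0, 0, 0, -30, 0.03], [-0.006, 0.2, 0, 0, 0, -40, 0.03], [-0.007, 0.245, 0, 0, 0, -50, 0.03]])

```text
time_s: 25.72
tool_pos: [0.5377, 0.3399, 0.2179]
eef_rot: [0.684, 0.73, -0.0, -0.0]
wrist_force: [-0.5, 0.6, -1.1]
grip_width: 0.0301
```

play_rows(commands=[[0, 0.019, 0, 0, 0, -6.2, 0.03], [0, 0.019, 0, 0, 0, -6.2, 0.03], [0, 0.019, -0.03, 0, 0, -6.2, 0.03], [0, 0.019, -0.06, 0, 0, -6.2, 0.03], [0, 0.019, -0.06, 0, 0, -6.2, 0.03]])

```text
time_s: 26.35
tool_pos: [0.5371, 0.3554, 0.1564]
eef_rot: [0.72, 0.694, -0.002, -0.0]
wrist_force: [-0.1, -0.6, 0.0]
grip_width: 0.0301
```

```bash
python3 chk.py pickC; python3 top.py pickC .5382 .3574
```

```text
26.4 [0.5378 0.356  0.1582] yaw -2.1185652187284036 0.02988647776218617 [-0.0915  0.4382  0.2856]
expected centre px [254.8348 206.2451]
row 206 229 [12, 15, 7, 9, 12, 12, 13, 13, 13, 11, 8, 13, 13, 14, 12, 9, 17, 33, 74, 116, 146, 162, 168, 170, 170, 171, 171, 171, 171, 171, 171, 168, 159, 136, 93, 46, 19, 12, 13, 10, 12, 11, 15, 14, 11, 10, 12, 12, 13, 12, 13]
col 146 [32, 30, 33, 43, 69, 89, 99, 100, 100, 100, 101, 101, 101, 101, 101, 100, 103, 108, 127, 150, 164, 170, 172, 171, 173, 172, 172, 172, 171, 171, 171, 171, 171, 171, 171, 171, 172, 172, 171, 171, 172, 171, 171, 171, 171, 171, 171, 171, 171, 171, 171, 171, 170, 171, 170, 171, 171, 171, 171, 170, 171, 170, 170, 171, 170, 171, 171, 171, 170, 170, 170, 170, 170, 170, 170, 170, 170, 170, 170, 171, 170, 169, 170, 169, 170, 170, 169, 169, 170, 169, 169, 169, 169, 169, 169, 169, 169, 169, 168, 168, 164, 155, 149, 148, 148, 147, 148, 150, 150, 151, 153, 153, 152, 151, 149, 148, 147, 146, 145, 149, 159, 173]
```

play_rows(commands=[[0, 0.001, -0.04, 0, 0, 0, 0.03], [0, 0.001, -0.075, 0, 0, 0, 0.03], [0, 0.001, -0.086, 0, 0, 0, 0.03], [0, 0.001, -0.086, 0, 0, 0, 0.03], [0, 0.001, -0.086, 0, 0, 0, 0.03]])

```text
time_s: 27.02
tool_pos: [0.539, 0.3586, 0.0741]
eef_rot: [0.72, 0.694, 0.001, 0.0]
wrist_force: [-0.9, 0.4, 0.4]
grip_width: 0.0302
```

play_rows(commands=[[0, 0, 0, 0, 0, 0, 0.0], [0, 0, 0, 0, 0, 0, 0.0], [0, 0, 0, 0, 0, 0, 0.0], [0, 0, 0, 0, 0, 0, 0.0]])

```text
time_s: 27.52
tool_pos: [0.5387, 0.3585, 0.0735]
eef_rot: [0.72, 0.694, 0.001, 0.0]
wrist_force: [-1.0, -0.5, 6.2]
grip_width: 0.0091
```

play_rows(commands=[[0, 0, 0.015, 0, 0, 0, 0.0], [0, 0, 0.04, 0, 0, 0, 0.0], [0, 0, 0.07, 0, 0, 0, 0.0], [0, 0, 0.1, 0, 0, 0, 0.0], [0, 0, 0.13, 0, 0, 0, 0.0]])

```text
time_s: 28.15
tool_pos: [0.538, 0.3581, 0.2045]
eef_rot: [0.72, 0.694, 0.001, 0.0]
wrist_force: [0.1, 0.7, -0.9]
grip_width: 0.0092
```

play_rows(commands=[[0, -0.03, 0.01, 0, 0, 10, 0.0], [0.003, -0.07, 0.01, 0, 0, 20, 0.0], [0.006, -0.11, 0.01, 0, 0, 30, 0.0], [0.009, -0.15, 0.01, 0, 0, 40, 0.0], [0.012, -0.19, 0.01, 0, 0, 50, 0.0]])

```text
time_s: 28.78
tool_pos: [0.5501, 0.1668, 0.2135]
eef_rot: [0.357, 0.934, 0.0, 0.0]
wrist_force: [0.7, 0.7, -1.3]
grip_width: 0.0094
```

play_rows(commands=[[0.003, -0.05, 0, 0, 0, 10, 0.0], [0.005, -0.1, 0, 0, 0, 20, 0.0], [0.005, -0.15, 0, 0, 0, 30, 0.0], [0.005, -0.158, 0, 0, 0, 36.2, 0.0], [0.005, -0.158, 0, 0, 0, 36.2, 0.0]])

```text
time_s: 29.4
tool_pos: [0.5551, 0.0094, 0.2132]
eef_rot: [0.053, 0.999, 0.0, 0.001]
wrist_force: [-0.6, 0.9, -0.2]
grip_width: 0.0094
```

```bash
python3 chk.py carryC
```

```text
29.45 [0.5551 0.0101 0.213 ] yaw 83.87111389421429 0.008884335358911538 [ 0.8768 -0.8182  0.2279]
```

play_rows(commands=[[0.0005, -0.0015, -0.03, 0, 0, 0, 0.0], [0.0005, -0.0015, -0.06, 0, 0, 0, 0.0], [0.0005, -0.0015, -0.078, 0, 0, 0, 0.0], [0.0005, -0.0015, -0.083, 0, 0, 0, 0.0], [0.0005, -0.0015, -0.09, 0, 0, 0, 0.0]])

```text
time_s: 30.08
tool_pos: [0.5561, 0.0091, 0.1228]
eef_rot: [0.052, 0.999, 0.0, 0.001]
wrist_force: [0.1, -0.1, -0.6]
grip_width: 0.009
```

play_rows(commands=[[0, 0, -0.01, 0, 0, 0, 0.0], [0, 0, -0.02, 0, 0, 0, 0.0], [0, 0, -0.032, 0, 0, 0, 0.0], [0, 0, -0.04, 0, 0, 0, 0.0], [0, 0, -0.0415, 0, 0, 0, 0.0]])

```text
time_s: 30.7
tool_pos: [0.5556, 0.0085, 0.0804]
eef_rot: [0.052, 0.999, -0.0, 0.0]
wrist_force: [-5.0, 0.7, 16.4]
grip_width: 0.0094
```

play_rows(commands=[[0, 0, -0.0005, 0, 0, 0, 0.0], [0, 0, -0.0005, 0, 0, 0, 0.0], [0, 0, -0.0005, 0, 0, 0, 0.03], [0, 0, -0.0005, 0, 0, 0, 0.03], [0, 0, -0.0005, 0, 0, 0, 0.03]])

```text
time_s: 31.32
tool_pos: [0.5555, 0.0086, 0.08]
eef_rot: [0.052, 0.999, -0.0, -0.0]
wrist_force: [-0.1, -0.6, 0.7]
grip_width: 0.03
```

play_rows(commands=[[0, 0, 0.05, 0, 0, 0, 0.03], [0, 0, 0.1, 0, 0, 0, 0.03], [0.002, 0.03, 0.14, 0, 0, -10, 0.03], [0.005, 0.08, 0.14, 0, 0, -20, 0.03], [0.01, 0.13, 0.14, 0, 0, -30, 0.03]])

```text
time_s: 31.95
tool_pos: [0.5658, 0.1399, 0.2207]
eef_rot: [0.312, 0.95, 0.0, 0.001]
wrist_force: [1.1, -0.2, -0.4]
grip_width: 0.0296
```

Home on the floor (force onset at expected height). Now D.

play_rows(commands=[[0.005, 0.05, 0, 0, 0, -10, 0.03], [0.01, 0.1, 0, 0, 0, -20, 0.03], [0.014, 0.15, 0, 0, 0, -30, 0.03], [0.018, 0.2, 0, 0, 0, -40, 0.03], [0.018, 0.215, 0, 0, 0, -50, 0.03]])

```text
time_s: 32.58
tool_pos: [0.583, 0.3564, 0.2191]
eef_rot: [0.683, 0.73, -0.0, -0.0]
wrist_force: [-0.6, 0.3, -0.9]
grip_width: 0.0302
```

play_rows(commands=[[0, 0, 0, 0, 0, -6.2, 0.03], [0, 0, 0, 0, 0, -6.2, 0.03], [0, 0, -0.03, 0, 0, -6.2, 0.03], [0, 0, -0.06, 0, 0, -6.2, 0.03], [0, 0, -0.06, 0, 0, -6.2, 0.03]])

```text
time_s: 33.2
tool_pos: [0.5824, 0.3525, 0.1583]
eef_rot: [0.72, 0.694, -0.002, -0.0]
wrist_force: [0.5, 0.4, 1.0]
grip_width: 0.03
```

```bash
python3 chk.py pickD; python3 top.py pickD .5839 .3557
```

```text
33.25 [0.5831 0.353  0.1602] yaw -2.076967359304709 0.03012057841977118 [0.7611 0.3408 0.6836]
expected centre px [255.2691 203.6604]
row 203 230 [12, 13, 14, 11, 14, 14, 13, 14, 8, 14, 12, 18, 11, 13, 13, 15, 14, 38, 80, 125, 155, 168, 174, 176, 176, 176, 176, 176, 177, 176, 175, 172, 161, 135, 90, 43, 17, 14, 8, 15, 11, 11, 13, 13, 11, 12, 14, 11, 15, 14, 11]
col 143 [33, 32, 32, 30, 37, 60, 89, 101, 104, 105, 105, 104, 104, 106, 105, 105, 105, 106, 111, 129, 153, 168, 175, 177, 177, 177, 178, 177, 177, 177, 177, 177, 177, 177, 177, 177, 177, 177, 177, 177, 177, 176, 177, 177, 176, 177, 176, 176, 177, 176, 176, 176, 176, 176, 176, 176, 177, 175, 176, 176, 176, 176, 176, 176, 176, 176, 176, 175, 176, 176, 175, 175, 175, 175, 175, 175, 176, 175, 175, 175, 175, 175, 175, 175, 175, 175, 175, 175, 175, 175, 175, 175, 175, 174, 175, 174, 174, 174, 174, 174, 172, 168, 159, 155, 155, 155, 155, 155, 156, 156, 157, 156, 155, 153, 152, 152, 153, 153, 153, 154, 155, 155]
```

play_rows(commands=[[0, 0.0015, -0.04, 0, 0, 0, 0.03], [0, 0.0015, -0.075, 0, 0, 0, 0.03], [0, 0.0015, -0.088, 0, 0, 0, 0.03], [0, 0.0015, -0.088, 0, 0, 0, 0.03], [0, 0.0015, -0.088, 0, 0, 0, 0.03]])

```text
time_s: 33.88
tool_pos: [0.5845, 0.3556, 0.0742]
eef_rot: [0.72, 0.694, 0.001, 0.0]
wrist_force: [-0.2, 1.4, -0.4]
grip_width: 0.0301
```

play_rows(commands=[[0, 0, 0, 0, 0, 0, 0.0], [0, 0, 0, 0, 0, 0, 0.0], [0, 0, 0, 0, 0, 0, 0.0], [0, 0, 0, 0, 0, 0, 0.0]])

```text
time_s: 34.38
tool_pos: [0.5842, 0.3554, 0.0736]
eef_rot: [0.72, 0.694, 0.001, 0.0]
wrist_force: [-0.3, -0.1, 6.9]
grip_width: 0.0091
```

play_rows(commands=[[0, 0, 0.015, 0, 0, 0, 0.0], [0, 0, 0.04, 0, 0, 0, 0.0], [0, 0, 0.07, 0, 0, 0, 0.0], [0, 0, 0.1, 0, 0, 0, 0.0], [0, 0, 0.13, 0, 0, 0, 0.0]])

```text
time_s: 35.0
tool_pos: [0.5834, 0.3551, 0.2045]
eef_rot: [0.72, 0.694, 0.001, 0.0]
wrist_force: [0.0, 0.6, -0.5]
grip_width: 0.0088
```

play_rows(commands=[[-0.003, -0.03, 0.01, 0, 0, 10, 0.0], [-0.006, -0.06, 0.01, 0, 0, 20, 0.0], [-0.01, -0.1, 0.01, 0, 0, 30, 0.0], [-0.014, -0.14, 0.01, 0, 0, 40, 0.0], [-0.018, -0.18, 0.01, 0, 0, 50, 0.0]])

```text
time_s: 35.62
tool_pos: [0.5654, 0.1739, 0.2135]
eef_rot: [0.357, 0.934, 0.0, 0.001]
wrist_force: [0.4, -0.9, -0.5]
grip_width: 0.009
```

play_rows(commands=[[-0.003, -0.04, 0, 0, 0, 10, 0.0], [-0.004, -0.08, 0, 0, 0, 20, 0.0], [-0.005, -0.121, 0, 0, 0, 30, 0.0], [-0.005, -0.121, 0, 0, 0, 36.2, 0.0], [-0.005, -0.121, 0, 0, 0, 36.2, 0.0]])

```text
time_s: 36.25
tool_pos: [0.5607, 0.0537, 0.2133]
eef_rot: [0.053, 0.999, 0.0, 0.001]
wrist_force: [0.6, 1.5, -0.9]
grip_width: 0.0093
```

```bash
python3 chk.py carryD
```

```text
36.3 [0.5607 0.0541 0.213 ] yaw 83.89157043637233 0.009070382011733793 [-0.2318 -0.6613 -0.8241]
```

play_rows(commands=[[0, 0, -0.03, 0, 0, 0, 0.0], [0, 0, -0.06, 0, 0, 0, 0.0], [0, 0, -0.078, 0, 0, 0, 0.0], [0, 0, -0.083, 0, 0, 0, 0.0], [0, 0, -0.09, 0, 0, 0, 0.0]])

```text
time_s: 36.92
tool_pos: [0.561, 0.0544, 0.1228]
eef_rot: [0.052, 0.999, 0.0, 0.001]
wrist_force: [0.9, -0.2, -0.5]
grip_width: 0.009
```

play_rows(commands=[[0, 0, -0.01, 0, 0, 0, 0.0], [0, 0, -0.02, 0, 0, 0, 0.0], [0, 0, -0.032, 0, 0, 0, 0.0], [0, 0, -0.04, 0, 0, 0, 0.0], [0, 0, -0.0415, 0, 0, 0, 0.0]])

```text
time_s: 37.55
tool_pos: [0.5606, 0.0541, 0.0805]
eef_rot: [0.052, 0.999, 0.0, 0.0]
wrist_force: [-5.0, -0.7, 17.0]
grip_width: 0.0093
```

play_rows(commands=[[0, 0, 0, 0, 0, 0, 0.0], [0, 0, 0, 0, 0, 0, 0.03], [0, 0, 0, 0, 0, 0, 0.03], [0, 0, 0, 0, 0, 0, 0.03]])

```text
time_s: 38.05
tool_pos: [0.5605, 0.0541, 0.0806]
eef_rot: [0.052, 0.999, -0.0, -0.0]
wrist_force: [-0.4, 0.1, 0.0]
grip_width: 0.03
```

play_rows(commands=[[0, 0, 0.05, 0, 0, 0, 0.03], [0, 0, 0.1, 0, 0, 0, 0.03], [0, -0.01, 0.15, 0, 0, 0, 0.03], [-0.02, -0.06, 0.2, 0, 0, 0, 0.03], [-0.02, -0.1, 0.2, 0, 0, 0, 0.03]])

```text
time_s: 38.67
tool_pos: [0.541, -0.0466, 0.2839]
eef_rot: [0.051, 0.999, -0.0, 0.002]
wrist_force: [0.7, 0.1, -0.7]
grip_width: 0.0301
```

```bash
python3 chk.py all4; python3 - <<'E'
from h import *
im,C=load("all4"); cv2.imwrite("pics/all4v.png",cv2.convertScaleAbs(im,alpha=1.7,beta=5))
E
```

```text
38.725 [ 0.5405 -0.0516  0.2833] yaw 83.94035039353669 0.029735685640519212 [-0.0764 -5.4769  0.2857]
```

View pics/all4v.png

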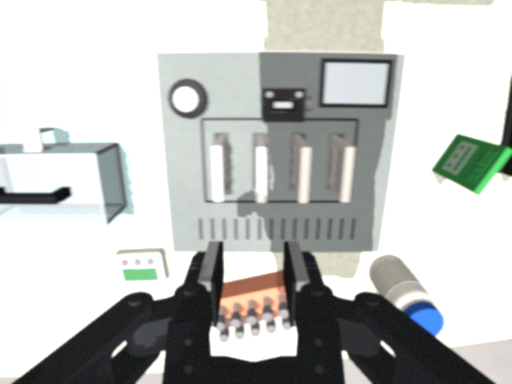

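play_rows(commands=[[0, -0.05, 0, 0, 0, -10, 0.045], [-0.01, -0.1, 0, 0, 0, -20, 0.045], [-0.02, -0.15, 0, 0, 0, -30, 0.045], [-0.03, -0.2, 0, 0, 0, -40, 0.045], [-0.032, -0.25, 0, 0, 0, -50, 0.045]])

```text
time_s: 39.35
tool_pos: [0.5078, -0.2975, 0.2809]
eef_rot: [0.472, 0.882, 0.0, 0.0]
wrist_force: [0.4, -0.6, 0.4]
grip_width: 0.0449
```

play_rows(commands=[[0, -0.02, 0, 0, 0, -10, 0.045], [0, -0.02, -0.02, 0, 0, -20, 0.045], [0, -0.02, -0.05, 0, 0, -30, 0.045], [0, -0.02, -0.08, 0, 0, -39.6, 0.045], [0, -0.02, -0.08, 0, 0, -39.6, 0.045]])

```text
time_s: 39.98
tool_pos: [0.5074, -0.3152, 0.1989]
eef_rot: [0.74, 0.672, -0.001, -0.002]
wrist_force: [0.1, -0.4, 0.6]
grip_width: 0.045
```

```bash
python3 chk.py g2; python3 - <<'E'
from h import *
im,C=load("g2"); cv2.imwrite("pics/g2v.png",cv2.convertScaleAbs(im,alpha=1.5,beta=5))
E
```

```text
40.025 [ 0.5081 -0.3157  0.2006] yaw -5.3450794101191095 0.04535936901713402 [-0.2178 -0.748   0.028 ]
```

```bash
python3 - <<'E'
from h import *
np.set_printoptions(precision=4,suppress=True)
im,C=load("g2"); v=im.max(2)
print("expected ends",proj(C,[[.5085+.0052,-.3317+.05,.107],[.5085-.0052,-.3317-.05,.107]]))
m=((v<45)).astype(np.uint8); m[:, :215]=0; m[:,295:]=0
cs,_=cv2.findContours(m,cv2.RETR_EXTERNAL,cv2.CHAIN_APPROX_NONE)
for c in sorted(cs,key=cv2.contourArea)[::-1][:5]: print(cv2.contourArea(c),cv2.boundingRect(c),cv2.minAreaRect(c))
for r in (110,125,140,155,170,190,210,230,250,265,280,290): 
    xs=np.where(v[r,205:305]<60)[0]+205; print(r,(xs.min(),xs.max(),len(xs)) if len(xs) else None)
E
```

```text
expected ends [[257.4138 148.4951]
 [255.9692 260.5164]]
1904.0 (215, 357, 80, 27) ((254.5, 370.0), (26.0, 79.0), 90.0)
110 None
125 None
140 (np.int64(302), np.int64(304), 3)
155 None
170 None
190 (np.int64(304), np.int64(304), 1)
210 (np.int64(303), np.int64(304), 2)
230 (np.int64(297), np.int64(304), 8)
250 (np.int64(205), np.int64(304), 9)
265 (np.int64(205), np.int64(304), 9)
280 (np.int64(205), np.int64(304), 9)
290 (np.int64(205), np.int64(304), 5)
```

```bash
python3 - <<'E'
from h import *
im,C=load("g2"); v=im.max(2)
m=(v<60).astype(np.uint8)
cs,_=cv2.findContours(m,cv2.RETR_EXTERNAL,cv2.CHAIN_APPROX_NONE)
for c in sorted(cs,key=cv2.contourArea)[::-1][:6]: print(cv2.contourArea(c),cv2.boundingRect(c))
for r in range(40,384,8): print(r,''.join(' .:-=+*#%@'[min(9,(255-int(x))*10//256)] for x in v[r,0:512:5]))
E
```

```text
30921.5 (7, 128, 493, 256)
314.0 (411, 37, 10, 73)
147.0 (250, 0, 153, 4)
66.5 (431, 47, 10, 10)
60.0 (429, 69, 10, 9)
54.0 (427, 90, 10, 8)
40 =============================+*****************************************************##*+++++++==========
48 ================================+**************************************************##+*##*****+========
56 ===================================+***********************************************##+*#******+========
64 ==================================+++=+*++*****************************************##++++*****+========
72 =============================================+*************************************#*+##*****+=========
80 =================================================++********************************#*++++****==========
88 ====================================================+++++++++++++++++*++++*********#*+**+****==========
96 ====================================================+++++++++++++++++*++++********##**##+****==========
104 ====================================================+++++++++++++++++*+++*********##++++===========
[... 2976 characters left out ...]
===========%@@@@@@@@@@@@@@@@@@@@@@@@@+==============
336 ============#@@@@@@@@@@@@@@@@@@@@@@@@@@*======================+@@@@@@@@@@@@@@@@@@@@@@@@@@@=============
344 ==========*@@@@@@@@@@@@@@@@@%%%@@@@@@@@@======================#@@@@@@@@@@@@@@@@@@@@@@@@@@@@%===========
352 ========+@@@@@@@@@@@*@@@@@@%%#*@@@@@@@@@======================@@@@@@@@@*#%@@@@@@@#%@@@@@@@@@@#=========
360 ======+@@@@@@@@@@@@@@@@@@@@@===@@@@@@@@@@@@@@@@@@#++*%@@@@@@@@@@@@@@@@@+==#@@@@@@@@@@@@@@@@@@@@*=======
368 =====%@@@@@@@@@@@@@@@@@@@@#====@@@@@@@@@@@@@@@@@@@@@@@@@@@@@@@@@@@@@@@@+===+@@@@@@@@@@@@@@@@@@@@@+=====
376 ===#@@@@@@@@@@@@@@@@@@@@@*=====@@@@@@@@@@@@@@@@@@@@@@@@@@@@@@@@@@@@@@@@+====+@@@@@@@@@@@@@@@@@@@@@@====
```

```bash
cat > hnd.py <<'E'
from h import *
import sys
np.set_printoptions(precision=4,suppress=True)
im,C=load(sys.argv[1]); v=im.max(2); c0,c1,r0,r1=map(int,sys.argv[2:6])
P=[]
for r in range(r0,r1):
    xs=np.where(v[r,c0:c1]<60)[0]+c0
    if len(xs)>5: P.append((r,xs.min(),xs.max()))
P=np.array(P); print(P[::10])
p=onz(C,np.c_[(P[:,1]+P[:,2])/2,P[:,0]],float(sys.argv[6]))[:,:2]
k=np.polyfit(p[:,1],p[:,0],1); print("far",p[0],"near",p[-1],"len",np.linalg.norm(p[0]-p[-1]),"yaw",-np.degrees(np.arctan(k[0])),"mid",p[[0,-1]].mean(0))
E
python3 hnd.py g2 295 330 120 242 .107
```

```text
[[128 304 314]
 [138 302 321]
 [148 306 320]
 [158 306 320]
 [168 305 319]
 [178 304 318]
 [188 304 318]
 [198 303 317]
 [208 303 316]
 [218 302 315]
 [228 298 314]
 [238 299 314]]
far [ 0.5549 -0.2694] near [ 0.5497 -0.3666] len 0.09734519368788544 yaw -5.493837076975795 mid [ 0.5523 -0.318 ]
```

play_rows(commands=[[0.02, 0.005, 0.01, 0, 0, 0, 0.045], [0.043, 0.005, 0.02, 0, 0, 0, 0.045], [0.043, 0.005, 0.02, 0, 0, 0, 0.045], [0.043, 0.005, 0.02, 0, 0, 0, 0.045]])

```text
time_s: 40.52
tool_pos: [0.5514, -0.3111, 0.2212]
eef_rot: [0.74, 0.673, 0.0, 0.0]
wrist_force: [-0.6, -0.4, 0.2]
grip_width: 0.0451
```

```bash
python3 chk.py g3; python3 - <<'E'
from h import *
im,C=load("g3"); v=im.max(2)
for r in range(90,300,6): print(r,''.join(' .:-=+*#%@'[min(9,(255-int(x))*10//256)] for x in v[r,190:320:2]))
E
python3 hnd.py g3 235 275 160 215 .107
```

```text
40.575 [ 0.5511 -0.3111  0.2211] yaw -5.485549955670357 0.04513408243937278 [-1.0365 -0.6848  0.6452]
90 =========++****************************************#######*******
96 ===========++++++++++++++++++++++++++++++++++++++++++++++++=+****
102 ===========+++++++++++++++++++++++++++++++++++++++++++*++++=+****
108 ===========+++++++++++++++++++++++++++++++++++++++++++*++++=*****
114 ===========+++++++++++++++++++++++++++++++++++++++++++*+++=+*****
120 ===========+++++++++++++++++++++++++++++++++++++++++++*+++=+*****
126 ===========+++++++++++++++++++++++++++++++++++++++++++*+++=+*****
132 ===========+++++++++++++++++++++*****+++++++++++++++++++++=+*****
138 ============+++++++++++++++++++#@@@@@%+++++++++++++++*++++=+*****
144 ============+++++++++++++++++++#@@@@@%+++++++++++++++*++++=******
150 ======+***==+++++++++++++++++++#@@@@@%+++++++++++++++*+++=++=====
156 =====+****+++**++++++++++++++++#@@@@@%+++++++++++++++*+++=+*=====
162 ==+*+*****+++**++++++++++++++++#@@@@@%+++++++++++++++*+++=+======
168 ============+**++++++++++++++++#@@@@@#+++++++++++++++*+++=+======
174 ============++++
[... 954 characters left out ...]
%%%#+
258 %%%%@@@@@*==++=======================================+*@@@@@%%%%%
264 %%%%@@@@@#============================================*@@@@@@%%%%
270 %%%@@@@@@#============================================#@@@@@@@%%%
276 %%@@@@@@@#============================================*@@@@@@@%%%
282 %@@@@@@@@*============================================+%@@@@@@@%%
288 #@@@@@@@#==============================================*@@@@@@@%*
294 @@@@@@@%+==============================================+%@@@@@@@%
[[160 253 264]
 [170 253 264]
 [180 253 264]
 [190 253 263]
 [200 252 263]
 [210 252 263]]
far [ 0.5579 -0.2923] near [ 0.553  -0.3428] len 0.05067022603721754 yaw -5.965509204885555 mid [ 0.5554 -0.3175]
```

```bash
python3 hnd.py g3 235 275 134 246 .107; python3 - <<'E'
from h import *
im,C=load("g3"); print(im.max(2)[128:146,258].tolist(), im.max(2)[236:250,258].tolist())
print(onz(C,[(259,136),(258,244)],.107), get_obs()['tool_pos'])
E
```

```text
[[134 253 263]
 [144 253 264]
 [154 253 264]
 [164 253 264]
 [174 253 264]
 [184 253 263]
 [194 253 263]
 [204 252 263]
 [214 253 263]
 [224 253 263]
 [234 252 263]]
far [ 0.5595 -0.2699] near [ 0.55   -0.3703] len 0.1008878373119096 yaw -5.699836091046001 mid [ 0.5548 -0.3201]
[122, 122, 122, 118, 99, 67, 32, 13, 6, 10, 1, 12, 15, 14, 14, 15, 13, 11] [23, 21, 23, 22, 21, 31, 62, 95, 109, 111, 112, 112, 112, 111]
[[ 0.56018554 -0.27162597  0.107     ]
 [ 0.55022904 -0.37352721  0.107     ]] [ 0.55112305 -0.31106909  0.2210838 ]
```

play_rows(commands=[[0.0035, -0.011, -0.04, 0, 0, -0.2, 0.045], [0.0035, -0.011, -0.08, 0, 0, -0.2, 0.045], [0.0035, -0.011, -0.12, 0, 0, -0.2, 0.045], [0.0035, -0.011, -0.142, 0, 0, -0.2, 0.045], [0.0035, -0.011, -0.148, 0, 0, -0.2, 0.045]], squeeze=50)

```text
time_s: 41.2
tool_pos: [0.5537, -0.3216, 0.0716]
eef_rot: [0.742, 0.671, -0.0, -0.001]
wrist_force: [0.6, 0.5, 0.0]
grip_width: 0.0449
```

play_rows(commands=[[0, 0, 0, 0, 0, 0, 0.045], [0, 0, 0, 0, 0, 0, 0.045], [0, 0, 0, 0, 0, 0, 0.045]])

```text
time_s: 41.58
tool_pos: [0.5554, -0.3222, 0.0736]
eef_rot: [0.742, 0.671, 0.0, 0.001]
wrist_force: [-0.9, -0.1, 0.9]
grip_width: 0.0448
```

play_rows(commands=[[0, 0, 0, 0, 0, 0, 0.0], [0, 0, 0, 0, 0, 0, 0.0], [0, 0, 0, 0, 0, 0, 0.0], [0, 0, 0, 0, 0, 0, 0.0]])

```text
time_s: 42.08
tool_pos: [0.5548, -0.322, 0.0728]
eef_rot: [0.742, 0.671, -0.0, -0.0]
wrist_force: [-4.5, 0.5, 4.9]
grip_width: 0.011
```

play_rows(commands=[[0, 0, 0, 0, 0, 0, 0.0], [0, 0, 0.03, 0, 0, 0, 0.0], [0, 0, 0.08, 0, 0, 0, 0.0], [0, 0, 0.13, 0, 0, 0, 0.0], [0, 0, 0.177, 0, 0, 0, 0.0]], squeeze=80)

```text
time_s: 42.7
tool_pos: [0.5549, -0.3217, 0.251]
eef_rot: [0.742, 0.671, 0.0, -0.0]
wrist_force: [1.2, -0.9, -4.0]
grip_width: 0.0101
```

```bash
python3 chk.py g4; python3 - <<'E'
from h import *
np.set_printoptions(precision=4,suppress=True)
o=get_obs()
def rel(tag,tcp,q,ztop):
    im,C=load(tag); v=im.max(2).astype(int)
    Rm=R.from_quat(q).as_matrix()
    e=Rm[:,0]*.05; c=proj(C,[np.array([tcp[0],tcp[1],ztop])+[e[0],e[1],0]])[0]
    col=int(round(c[0])); print(tag,"exp end px",c, v[int(c[1])-25:int(c[1])+20,col].tolist(), int(c[1])-25)
    r=int(c[1])+10; print(r, v[r,col-15:col+16].tolist(), col-15)
rel("hand2",[.5546,-.0137],[.741,.671,0,0],.164)
rel("g4",o['tool_pos'],o['eef_rot'],o['tool_pos'][2]-.1293+.164)
E
```

```text
42.75 [ 0.5559 -0.3224  0.2573] yaw -5.753403183312895 0.010292438662242767 [-0.5361  0.1497  3.63  ]
hand2 exp end px [253.1679 155.3997] [155, 155, 155, 155, 156, 156, 155, 155, 155, 156, 155, 155, 156, 155, 153, 140, 104, 53, 19, 12, 8, 13, 8, 13, 12, 11, 12, 13, 11, 11, 14, 18, 15, 18, 23, 22, 24, 24, 24, 25, 25, 25, 24, 25, 28] 130
165 [136, 115, 72, 31, 14, 18, 21, 20, 21, 24, 24, 24, 22, 22, 26, 22, 23, 24, 24, 24, 24, 24, 18, 24, 44, 84, 117, 136, 142, 142, 142] 238
g4 exp end px [255.9719 176.1731] [127, 127, 127, 126, 113, 81, 39, 10, 4, 5, 5, 2, 5, 6, 2, 6, 7, 6, 6, 4, 7, 5, 3, 7, 9, 8, 9, 7, 12, 13, 16, 14, 15, 13, 14, 13, 14, 15, 16, 16, 12, 16, 16, 13, 11] 151
186 [17, 6, 11, 13, 10, 12, 14, 13, 12, 13, 8, 12, 15, 11, 13, 13, 13, 13, 12, 15, 14, 11, 11, 13, 14, 21, 54, 90, 115, 124, 125] 241
```

```bash
python3 chk.py g5; python3 - <<'E'
from h import *
np.set_printoptions(precision=4,suppress=True)
o=get_obs()
def rel(tag,tcp,q,ztop):
    im,C=load(tag); v=im.max(2).astype(int); Rm=R.from_quat(q).as_matrix()
    for nm,z in(("top",ztop),("postfoot",ztop-.034)):
      for s in(.048,.05,.052):
        e=Rm[:,0]*s; print(tag,nm,s,proj(C,[[tcp[0]+e[0],tcp[1]+e[1],z]])[0])
    print(v[120:200,254].tolist())
rel("hand2",[.5546,-.0137],[.741,.671,0,0],.164)
rel("g5",o['tool_pos'],o['eef_rot'],o['tool_pos'][2]-.1293+.164)
E
```

```text
42.8 [ 0.5565 -0.3227  0.2545] yaw -5.757060137543896 0.009861500942230537 [ 0.2143 -0.6684 -4.9473]
hand2 top 0.048 [253.1617 159.4919]
hand2 top 0.05 [253.1679 155.3997]
hand2 top 0.052 [253.1743 151.2753]
hand2 postfoot 0.048 [253.2026 146.1755]
hand2 postfoot 0.05 [253.2079 142.7558]
hand2 postfoot 0.052 [253.2133 139.3144]
[155, 155, 155, 156, 155, 155, 155, 155, 155, 155, 155, 155, 155, 156, 155, 156, 156, 155, 155, 155, 155, 155, 155, 156, 154, 141, 104, 54, 17, 12, 13, 7, 12, 13, 12, 7, 7, 14, 11, 14, 15, 18, 19, 21, 21, 23, 24, 26, 25, 25, 23, 25, 23, 26, 25, 25, 25, 24, 25, 24, 26, 28, 25, 26, 25, 25, 26, 25, 25, 23, 24, 24, 25, 22, 25, 25, 22, 24, 26, 24]
g5 top 0.048 [255.0398 174.4457]
g5 top 0.05 [255.0543 169.6749]
g5 top 0.052 [255.0689 164.8578]
g5 postfoot 0.048 [254.2835 156.0129]
g5 postfoot 0.05 [254.2921 152.1263]
g5 postfoot 0.052 [254.3007 148.2107]
[127, 127, 126, 127, 128, 126, 127, 127, 127, 127, 127, 127, 126, 127, 127, 126, 127, 127, 125, 126, 126, 127, 126, 126, 127, 127, 127, 127, 126, 127, 127, 127, 127, 127, 125, 113, 80, 38, 12, 8, 5, 5, 7, 6, 5, 5, 6, 7, 6, 5, 2, 5, 7, 9, 6, 8, 10, 8, 6, 14, 10, 15, 11, 11, 15, 9, 13, 15, 8, 11, 13, 14, 14, 14, 12, 10, 11, 14, 11, 13]
```

play_rows(commands=[[0, 0.03, 0, 0, 0, 0, 0.0], [0, 0.08, 0, 0, 0, 0, 0.0], [0, 0.13, 0, 0, 0, 0, 0.0], [0, 0.18, 0, 0, 0, 0, 0.0], [0, 0.23, 0, 0, 0, 0, 0.0]])

```text
time_s: 43.42
tool_pos: [0.5544, -0.0903, 0.2483]
eef_rot: [0.742, 0.671, -0.0, -0.001]
wrist_force: [-0.5, -0.2, -3.7]
grip_width: 0.0103
```

play_rows(commands=[[0, 0.04, 0, 0, 0, 0, 0.0], [0, 0.07, 0, 0, 0, 0, 0.0], [0, 0.078, 0, 0, 0, 0, 0.0], [0, 0.078, 0, 0, 0, 0, 0.0], [0, 0.078, 0, 0, 0, 0, 0.0]])

```text
time_s: 44.05
tool_pos: [0.5549, -0.0148, 0.2492]
eef_rot: [0.742, 0.67, -0.0, -0.0]
wrist_force: [0.2, -0.5, -4.1]
grip_width: 0.0103
```

play_rows(commands=[[0, 0, 0, 0, 0, 0, 0.0], [0, 0, 0, 0, 0, 0, 0.0], [0, 0, 0, 0, 0, 0, 0.0], [0, 0, 0, 0, 0, 0, 0.0], [0, 0, 0, 0, 0, 0, 0.0]])

```text
time_s: 44.68
tool_pos: [0.555, -0.0139, 0.2497]
eef_rot: [0.742, 0.671, 0.0, 0.0]
wrist_force: [0.2, 0.5, -4.2]
grip_width: 0.0105
```

```bash
python3 chk.py g6; python3 chk.py g6
```

```text
44.725 [ 0.555  -0.0139  0.2496] yaw -5.756916990492226 0.010252943106266302 [-0.4954  1.0447 -4.7543]
44.775 [ 0.555  -0.0139  0.2497] yaw -5.758651431625275 0.009517939408435858 [ 0.311  -1.249  -4.3373]
```

play_rows(commands=[[-0.0004, 0.0003, -0.03, 0, 0, 0, 0.0], [-0.0004, 0.0003, -0.06, 0, 0, 0, 0.0], [-0.0004, 0.0003, -0.08, 0, 0, 0, 0.0], [-0.0004, 0.0003, -0.086, 0, 0, 0, 0.0], [-0.0004, 0.0003, -0.086, 0, 0, 0, 0.0]])

```text
time_s: 45.4
tool_pos: [0.5547, -0.0136, 0.1639]
eef_rot: [0.742, 0.671, 0.0, 0.0]
wrist_force: [-1.3, -0.3, -3.7]
grip_width: 0.0103
```

play_rows(commands=[[0, 0, -0.003, 0, 0, 0, 0.0], [0, 0, -0.006, 0, 0, 0, 0.0], [0, 0, -0.009, 0, 0, 0, 0.0], [0, 0, -0.012, 0, 0, 0, 0.0], [0, 0, -0.015, 0, 0, 0, 0.0]])

```text
time_s: 46.02
tool_pos: [0.5546, -0.0136, 0.1484]
eef_rot: [0.742, 0.671, -0.0, -0.0]
wrist_force: [0.3, 0.1, -3.8]
grip_width: 0.0101
```

No resistance, and the tongue is about 9 mm into the slot. Continue down.

play_rows(commands=[[0, 0, -0.004, 0, 0, 0, 0.0], [0, 0, -0.008, 0, 0, 0, 0.0], [0, 0, -0.012, 0, 0, 0, 0.0], [0, 0, -0.016, 0, 0, 0, 0.0], [0, 0, -0.018, 0, 0, 0, 0.0]])

```text
time_s: 46.65
tool_pos: [0.5545, -0.0136, 0.1303]
eef_rot: [0.742, 0.671, -0.0, -0.0]
wrist_force: [0.3, 0.0, -3.8]
grip_width: 0.01
```

play_rows(commands=[[0, 0, -0.001, 0, 0, 0, 0.0], [0, 0, -0.002, 0, 0, 0, 0.0], [0, 0, -0.002, 0, 0, 0, 0.0]])

```text
time_s: 47.02
tool_pos: [0.5545, -0.0136, 0.1299]
eef_rot: [0.742, 0.671, 0.0, 0.0]
wrist_force: [-9.4, 0.8, 14.5]
grip_width: 0.0107
```

play_rows(commands=[[0, 0, 0, 0, 0, 0, 0.045], [0, 0, 0, 0, 0, 0, 0.045], [0, 0, 0, 0, 0, 0, 0.045], [0, 0, 0.04, 0, 0, 0, 0.045], [0, 0, 0.09, 0, 0, 0, 0.045]])

```text
time_s: 47.65
tool_pos: [0.5539, -0.0136, 0.219]
eef_rot: [0.742, 0.671, -0.001, -0.001]
wrist_force: [1.4, 0.7, 0.1]
grip_width: 0.0449
```

play_rows(commands=[[0, 0, 0.05, 0, 0, 10, 0.03], [-0.02, -0.02, 0.05, 0, 0, 20, 0.0], [-0.04, -0.05, 0.05, 0, 0, 30, 0.0], [-0.06, -0.08, 0.05, 0, 0, 40, 0.0], [-0.08, -0.09, 0.05, 0, 0, 50, 0.0]])

```text
time_s: 48.28
tool_pos: [0.4739, -0.1049, 0.2686]
eef_rot: [0.387, 0.922, -0.0, 0.0]
wrist_force: [-0.0, -0.4, -0.5]
grip_width: -0.0
```

play_rows(commands=[[0, 0, 0, 0, 0, 10, 0.0], [0, 0, 0, 0, 0, 20, 0.0], [0, 0, 0, 0, 0, 30, 0.0], [0, 0, 0, 0, 0, 39.6, 0.0], [0, 0, 0, 0, 0, 39.6, 0.0]])

```text
time_s: 48.9
tool_pos: [0.4746, -0.1036, 0.2686]
eef_rot: [0.054, 0.999, 0.0, -0.0]
wrist_force: [0.3, 0.3, 0.1]
grip_width: 0.0002
```

```bash
python3 chk.py btn; python3 - <<'E'
from h import *
np.set_printoptions(precision=4,suppress=True)
im,C=load("insA"); print("button (insA)",onz(C,[(196.7,100)],.082))
im,C=load("btn"); e=proj(C,[[.4682,-.1108,.082],[.4682,-.1108,.062]]); print("exp px",e)
v=im.max(2); x,y=e[0].astype(int)
for r in range(max(0,y-40),min(384,y+40),4): print(r,''.join(' .:-=+*#%@'[min(9,(255-int(t))*10//256)] for t in v[r,max(0,x-60):x+60:2]))
# guard check: handle position and level, side & scene shots
for n in("scene","side"): snap("fin_"+n,n)
E
```

```text
48.95 [ 0.4746 -0.1036  0.2687] yaw 83.6278040739681 -0.00014165858788277874 [0.3605 0.049  0.3731]
button (insA) [[ 0.468  -0.1114  0.082 ]]
exp px [[246.1514 157.3841]
 [246.5003 153.5529]]
117 --------------=++++++++++++++++++++++++++++++++++++*########
121 ---------------++++++++++++++++++++++++++++++++++++*########
125 ---------------++++++++++++++++++++++++++++++++++++*########
129 ---------------++++++++++++++++++++++++++++++++++++*########
133 ---------------+++++++++++++++++++++++++++++++++++*#########
137 ---------------++++++++++*#%%%%%%%#*++++++++++++++*#########
141 ---------------=+++++++#%%%%%%%%%%%%%*++++++++++++*#########
145 ---------------=+++++*%%%%#*++++*#%%%%#++++++++++++*########
149 ---------------=+++++#%%#+--------+#%%%#++++++++++*#########
153 ---------------=++++*%%%+----------=#%%#++++++++++*#########
157 ---------------=++++*%%#=----------=*%%#++++++++++*#########
161 ---------------=+++++#%%+=---------+#%%*++++++++++*#########
165 ---------------=++++++#%%*=------=+%%%*+++++++++++*#########
169 ---------------=++++++++#%%%#**##%%%*++++++++++++++*########
173 ----------------+++++++++++**###**+*###############%%%%%%%%%
177 ----------------+++++++++++++++++++*#*************########%%
181 ----------------+++++++++++++++++++*#*##***********#**####**
185 ----------------+++++++++++++++++++*#*############*#########
189 ----------------=++++++++++++++++++*#*######################
193 ----------------=++++++++++++++++++*#*#%#####*##############
```

```bash
python3 - <<'E'
from h import *
np.set_printoptions(precision=2,suppress=True)
im,C=load("btn")
c,s=np.cos(np.radians(-6)),np.sin(np.radians(-6)); W=lambda x,y,z:[.5538+c*x-s*y,-.0142+s*x+c*y,z]
print("front-right corner top if z=.130/.140/.150",proj(C,[W(-.047,-.088,z) for z in(.13,.14,.15)]).tolist(), "foot",proj(C,[W(-.047,-.088,.06)]))
print("handle top corners expected",proj(C,[W(-.006,-.05,.164),W(.006,-.05,.164),W(-.006,.05,.164),W(.006,.05,.164)]))
v=im.max(2)
for r in range(160,260,4): print(r,''.join(' .:-=+*#%@'[min(9,(255-int(t))*10//256)] for t in v[r,230:480:3]))
E
```

```text
front-right corner top if z=.130/.140/.150 [[262.7947544362296, 196.18948464039536], [263.1008175867047, 199.72485030323864], [263.42630829697157, 203.48654668545254]] foot [[261.08 176.37]]
handle top corners expected [[304.59 250.15]
 [303.91 261.44]
 [410.29 248.98]
 [408.21 260.14]]
160 %*-------+%%+++++++*#########%@%@@%@@@@@@@@%%@##%%%%%%@%%%%%%%%%%%%%%%*+++----------
164 #%+-----=%%*+++++++*#########%@%@@@@########@@###########+++++++++++++++++----------
168 +#%#+=+*%%*++++++++*#########%@@@@@%*++++++*%@##########*++++++++++++++++=----------
172 +++##%%#**#########%%%%%%%%%%@@%@@@%*++++++*@@%%%%%%%%%%#####++++++++++++-----------
176 +++++++++#*********###########%@@@@%**+++++*@%##########****#++++++++++++-----------
180 +++++++++#*#*******############%@@@%*++++++*@%#########****##*+++++++++++-----------
184 +++++++++#*%*#######################**+++++*####################++++++++=-----------
188 +++++++++#*%############*###########********#################*####*+++++------------
192 +++++++++#*%####*##################*********##########*######***####*+++------------
196 ++++++*
[... 712 characters left out ...]
++#*==+==-=========+=+==-======++=++=======++==+++====+++++==+=--------------
232 +++++++++#*==+==-========+====--======+==++=========++++=====+++++==+---------------
236 +++++++++#*==+==--=====*%%%*+========+===++==-===+=+@@@%+====+++++=++---------------
240 ++++*****#*++===--=====*@@@%+=-==========+=========*@@@@@+==+++++==++---------------
244 +++*###@@%###===-======#@@@@*===++++++++++++++++***%@@@@@@+=+++++==+=---------------
248 +++*###@@%#%#++=-=+++++*@@@@@@@@@@@@@@@@@@@@@@@@@@@@@@@@@@@++++++=++----------------
252 %%%####@@%#%%%%%*=++++++%@@@@@@@@@@@@@@@@@@@@@@@@@@@@@@@@@@#+++++=++----------------
256 @@@####@@%%##@@@@#++++++*@@@@@@@@@@@@@@@@@@@@@@@@@@@@@@@@@@*++++==+=----------------
```

play_rows(commands=[[-0.0064, -0.0074, -0.03, 0, 0, 0, 0.0], [-0.0064, -0.0074, -0.08, 0, 0, 0, 0.0], [-0.0064, -0.0074, -0.13, 0, 0, 0, 0.0], [-0.0064, -0.0074, -0.17, 0, 0, 0, 0.0], [-0.0064, -0.0074, -0.18, 0, 0, 0, 0.0]])

```text
time_s: 49.68
tool_pos: [0.4668, -0.1107, 0.0869]
eef_rot: [0.055, 0.998, 0.0, -0.002]
wrist_force: [-0.6, 0.6, 0.2]
grip_width: 0.0003
```

play_rows(commands=[[0, 0, -0.003, 0, 0, 0, 0.0], [0, 0, -0.006, 0, 0, 0, 0.0], [0, 0, -0.009, 0, 0, 0, 0.0], [0, 0, -0.009, 0, 0, 0, 0.0]])

```text
time_s: 50.18
tool_pos: [0.4684, -0.1111, 0.0799]
eef_rot: [0.054, 0.999, -0.0, 0.0]
wrist_force: [-0.1, 0.0, 0.1]
grip_width: -0.0003
```

play_rows(commands=[[0, 0, -0.002, 0, 0, 0, 0.0], [0, 0, -0.004, 0, 0, 0, 0.0], [0, 0, -0.006, 0, 0, 0, 0.0], [0, 0, -0.006, 0, 0, 0, 0.0]])

```text
time_s: 50.68
tool_pos: [0.4681, -0.111, 0.0735]
eef_rot: [0.054, 0.999, -0.0, -0.0]
wrist_force: [-0.1, 0.5, 0.5]
grip_width: 0.0001
```

play_rows(commands=[[0, 0, -0.002, 0, 0, 0, 0.0], [0, 0, -0.004, 0, 0, 0, 0.0], [0, 0, -0.004, 0, 0, 0, 0.0]])

```text
time_s: 51.05
tool_pos: [0.4681, -0.111, 0.0695]
eef_rot: [0.054, 0.999, 0.0, -0.0]
wrist_force: [-0.3, -0.3, 0.6]
grip_width: -0.0002
```

play_rows(commands=[[0, 0, -0.002, 0, 0, 0, 0.0], [0, 0, -0.003, 0, 0, 0, 0.0], [0, 0, -0.003, 0, 0, 0, 0.0]])

```text
time_s: 51.42
tool_pos: [0.4683, -0.1111, 0.0667]
eef_rot: [0.054, 0.999, -0.0, 0.0]
wrist_force: [0.5, -0.7, 1.8]
grip_width: -0.0005
```

play_rows(commands=[[0, 0, -0.001, 0, 0, 0, 0.0], [0, 0, -0.003, 0, 0, 0, 0.0], [0, 0, -0.003, 0, 0, 0, 0.0]])

```text
time_s: 51.8
tool_pos: [0.4683, -0.1111, 0.0636]
eef_rot: [0.054, 0.999, -0.0, 0.0]
wrist_force: [-0.0, -0.1, 4.6]
grip_width: -0.0
```

play_rows(commands=[[0, 0, -0.001, 0, 0, 0, 0.0], [0, 0, -0.002, 0, 0, 0, 0.0], [0, 0, -0.002, 0, 0, 0, 0.0]])

```text
time_s: 52.18
tool_pos: [0.4684, -0.111, 0.062]
eef_rot: [0.054, 0.999, -0.0, 0.0]
wrist_force: [-2.5, 0.6, 11.3]
grip_width: -0.0001
```

play_rows(commands=[[0, 0, 0, 0, 0, 0, 0.0], [0, 0, 0.03, 0, 0, 0, 0.0], [0, 0, 0.08, 0, 0, 0, 0.0], [-0.01, 0, 0.13, 0, 0, 0, 0.0], [-0.02, 0, 0.18, 0, 0, 0, 0.0]])

```text
time_s: 52.8
tool_pos: [0.4475, -0.1109, 0.2429]
eef_rot: [0.054, 0.999, 0.0, -0.0]
wrist_force: [1.5, -0.2, 0.1]
grip_width: -0.0001
```

play_rows(commands=[[0, 0, 0.03, 0, 0, 0, 0.0], [0, 0, 0.03, 0, 0, 0, 0.0], [0, 0, 0.03, 0, 0, 0, 0.0], [0, 0, 0.03, 0, 0, 0, 0.0]])

```text
time_s: 53.3
tool_pos: [0.4477, -0.1109, 0.2705]
eef_rot: [0.054, 0.999, 0.0, -0.001]
wrist_force: [-0.6, -0.2, -0.3]
grip_width: -0.0002
```

```bash
python3 chk.py end; python3 - <<'E'
from h import *
np.set_printoptions(precision=2,suppress=True)
im,C=load("end")
c,s=np.cos(np.radians(-6)),np.sin(np.radians(-6)); W=lambda x,y,z:[.5538+c*x-s*y,-.0142+s*x+c*y,z]
print("corner exp",proj(C,[W(-.047,-.088,.13)]),"handle",proj(C,[W(-.006,-.05,.164),W(-.006,.05,.164)]),"btn",proj(C,[W(-.075,-.105,.082)]))
print("cart tops exp (z .115, reader x -+.031)",proj(C,[W(a,y,.115) for y in(-.069,-.023,.023,.069) for a in(-.031,.031)]))
v=im.max(2)
for r in range(130,260,4): print(r,''.join(' .:-=+*#%@'[min(9,(255-int(t))*10//256)] for t in v[r,210:460:3]))
E
```

```text
53.35 [ 0.4478 -0.1109  0.2707] yaw 83.84009233018699 0.00015734011617081245 [ 0.1451  0.4413 -0.2524]
corner exp [[272.36 219.97]] handle [[313.13 273.31]
 [414.77 271.84]] btn [[255.26 179.94]]
cart tops exp (z .115, reader x -+.031) [[288.95 227.93]
 [286.95 277.24]
 [331.49 227.73]
 [327.03 276.91]
 [373.46 227.45]
 [366.63 276.41]
 [414.55 227.08]
 [405.49 275.72]]
130 -----======================++++++++++++++++++++++++++********++******+++++++++++++==
134 -----++++++++++++++++++++++*##########################################+++++++++*****
138 -----++++++++++++++++++++++*##############################%%%%%%%%%%##**##*******+++
142 -----++++++++++++++++++++++###############################@%**#####**#*****####@*+++
146 -----++++++++++++++++++++++###############################@*++++++++++++++++++*%*+*+
150 -----=+++++++++++++++++++++*##############################@*++++++++++++++++++*%*++=
154 -----=+++++++++++++++++++++*#############################%@+++++++++++++++++++##*++=
158 -----=++++++*#%%#*++++++++*##############################%%+++++++++++++++++++%#+++-
162 -----=++++*
[... 1509 characters left out ...]
+++++++++++##*==+==========++=++=======+++=++======++++++++====+++++==+------
234 ------++++++++++++##*=++==========++=++=======++++++======++++++++====+++++==+------
238 ------++++++++++++##*==+==========+++++=======+++=++======++++++++====+++++=++------
242 ------=+++*###@%####*=++==========++++========++++++======++==+++====++++++=+=------
246 ------=+++####@@####*=============++++========++=+++=====++++++++====+++++==+-------
250 ------=***####@@##%#*=++==========++=+========++++++=====+++=++++====+++++=++-------
254 -----=%@@@####@@###%@@@%+=========++++=======+++=+++=====++++++++====+++++=+=-------
258 -----#@@@%###%@@%%%%@@@@*=======+%%@#+==========+++========+%@@@*===++++++=+--------
```

```bash
python3 -c "
from plant import *
print(sign_off())"
```

```text
the job is handed in; nothing more can be done
None
```

I handed the job in at about 53 s of the 210 s allowed. `sign_off` gave no verdict.

**What I did**
- **Guard off:** I lifted it straight up and stood it on the pad.
- **Cartridges:** All four went from the rack into the four reader slots, upright.
- **Guard on:** It had been knocked about 45 mm aside on the pad, so I measured it again and re-gripped it. It then went down with its tongue in the interlock switch.
- **Start button:** I pressed it after the guard was on, then moved clear.

**What the last checks showed**
- **Cartridges:** The last picture of the slots shows all four standing evenly. For slots 1–3 the contact force came at or within about 1 mm of the expected floor height. The slot 0 cartridge showed no contact force when it was let go. I judge it home only because it looks level with the others in that picture.
- **Guard:** It met the deck at the expected height (tool at 0.1299 m). Before the press, the guard's top edge and handle showed within a few pixels of where a seated guard should be. The top edge still matched afterwards.
- **Button:** The press reached 11 N, about twice the 5 N needed. I did not measure that it sprang back, but the gripper is well clear of it.

**What failed or disagreed**
- **Finger length:** The fingers reach less far past the TCP than `finger_overhang` says, so the first handle grasp closed on nothing. After that I commanded the handle grasps about 28 mm lower and the cartridge grasps lower to match.
- **Button position:** One early reading of the button was 5 mm off because a finger partly hid it. Two later ones agreed with the reader's geometry.
- **Pictures:** I used all 16 picture views before re-gripping the guard, so every check after that used pixel values instead.

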